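Set up the slide-loading bed for a staining run

ROBOT

A 6-joint arm with a two-finger parallel gripper is mounted at the origin on the work surface. World frame = base frame: x ahead of the robot, y to its left, z up, the work surface at z = 0. Lengths are in m, angles in rad, forces in N, time in s.
With the tool pointing down it reaches from about 0.325 to 0.85 m from the base axis. Payload 4.4 kg.
Tool frame: the origin (TCP) lies at the centre of the arm's flange, where the gripper is bolted on; the fingertips stand 199 mm ahead of it and the grasp point (between the pads) lies 180 mm ahead of it; z points along the fingers, x is the direction in which the jaws open and shut, and the axes are right-handed (so a half turn about z gives the same grasp; the last joint's range is limited). The gripper opens to 94 mm and grips with 3 to 60 N. Pads are 16 mm wide; open, the fingers measure 119 mm over their backs; the gripper's body (75 mm by 177 mm) begins 78 mm behind the grasp point.
Start: joints at [1.044, 0.207, 1.542, -0, 1.393, -0.15], TCP at [0.212, 0.535, 0.405] pointing down, gripper open.
Joint ranges: [-2.73, 2.73], [-0.86, 2.22], [0.23, 2.46], [-1.11, 4.25], [0.08, 2.63], [-2.82, 2.82]. Speed limits (rad/s): [2.79, 2.79, 3.14, 3.14, 3.14, 3.14].

INTERFACE

Orientations are given as a rotation vector (axis times angle).
In Python, from bench import sensors, imaging, finish_job gives the robot as it stands.
- The arm moves only by the tool send_rows, never from a script. Its argument "steps" is a list of rows, each an object of numbers: "dx", "dy", "dz": the shift along the tool's x, y, z in cm; "wx", "wy", "wz": the turn, a rotation vector about the tool's x, y, z in rad; "hand": the closure, from -1 (fully open) to 1 (shut), so that 0 is half open. In form: [{"dx": .., "dy": .., "dz": .., "wx": .., "wy": .., "wz": .., "hand": ..}, ...]. A call has exactly 10 rows; each row shifts and turns the commanded pose from where the row before left it, along the tool's axes as they then stand; what a row does not reach is not made up. A row lasts 1/8 s, in which the tool goes at most 62.5 mm and 10.7 degrees, less where a joint would pass 70% of its speed; a pose out of reach is approached as far as the arm can. A call with a gripper value outside its range is refused whole. The fingers move at their own pace and stop on an object; "force" is the grip in N (left out, the last holds). Time passes only in rows, so rows that do not move let the fingers close, or fill a call up. It gives the time, the measured TCP pose, the force and the opening at its end, in the units of the state.
- sensors.read_state(): the state, without advancing time (a new reading comes with each control period).
- imaging.capture(name): name is "side" or "top" or "wrist"; returns the picture (480x640x3 uint8, red, green, blue); there is no depth.
- imaging.camera_model(name): a dict with "K" (3x3 intrinsics, pixels), "xyz" and "attitude" of the camera in the world; the wrist camera has in their place "tool_from_camera" (4x4, takes a point from camera to tool coordinates, whose origin is the TCP and whose axes are the tool frame's). Camera axes: x right, y down, z forward; pixel columns grow to the right and rows downward; lengths in m; the calibration is good to about 2 mm. The wrist camera is an equidistant fisheye: a pixel r from the principal point sees the ray r / f radians off the axis. A picture is of the moment at which its call begins: read the wrist's pose just before it. camera_model takes no time and is no camera call.
- finish_job(): hands the job in, once; it reports no verdict.
The state is a dict: "time_s": time; "q": joint angles; "dq": joint speeds; "joint_efforts": joint torques, N m; "eef_pos": TCP position; "tool_rot": TCP orientation; "force": force on the tool from outside, world axes, zero at the start; "moment": the same for the moment, N m; "width": finger opening in m.
Only numpy, scipy, OpenCV 4.12 (cv2) and the standard library are available. Lean on these libraries where they do the work, as an engineer would, in place of code of your own. Each camera call takes 0.05 s, during which the arm holds its last target.

TASK

Get the bench ready for a staining run: first take the brush and sweep every stray tube cap off the grey loading bed into its catch trough (do not touch the caps with the fingers), then stand the brush upright in the middle of its rubber pad again. After that load each slide mailer that is there into the bay of its own colour, lying flat with its lid up and pushed fully home, its end flush against the far fence and its long side flush against the bay's side stop. Also slide the stain pot along the warming plate from the yellow ring to the middle of the green ring without lifting or tipping it, and leave the vial and specimen jars alone.

Things in the scene. Friction and masses are not known exactly. Their poses are not given: they have to be found in the camera images.
- bed: Fixed grey loading bed. Origin: centre of the plate's underside, on the counter. Plate 180 (x) x 265 (y) x 20 mm high, flat top at 20 mm. An aluminium fence runs along the whole far (+x) edge: inner face at x=+90 mm, 12 mm thick, top at 42 mm. Three bays, each 75 mm wide in y and open towards -x, marked by blue, green and orange strips on fence and stop; see the seats.
- trough (a point): Centre of the floor of the black catch trough along the bed's near (-x) edge, axes as the bed, at bed x=-130, y=0, z=+3 mm. The trough spans bed x=-90 to -170 mm, y=-127 to +127 mm; outer walls 5 mm thick, 22 mm high; no wall on the bed's side, where the plate's edge drops 17 mm to the floor.
- seat_blue (a point): Where the origin of the blue mailer lies when it is fully home on the bed: at bed x=+50, y=+100.5, z=+20 mm (plate top), axes as the bed. The blue bay's side stop, 10 mm wide, 50 mm long (bed x=+40 to +90 mm), top at 42 mm, is on its +y side; its stop face is 17 mm to +y of this point. The bay is clear for 75 mm from that face towards -y.
- seat_green (a point): Where the origin of the green mailer lies when it is fully home on the bed: at bed x=+50, y=+15.5, z=+20 mm (plate top), axes as the bed. The green bay's side stop, 10 mm wide, 50 mm long (bed x=+40 to +90 mm), top at 42 mm, is on its +y side; its stop face is 17 mm to +y of this point. The bay is clear for 75 mm from that face towards -y.
- seat_orange (a point): Where the origin of the orange mailer lies when it is fully home on the bed: at bed x=+50, y=-69.5, z=+20 mm (plate top), axes as the bed. The orange bay's side stop, 10 mm wide, 50 mm long (bed x=+40 to +90 mm), top at 42 mm, is on its +y side; its stop face is 17 mm to +y of this point. The bay is clear for 75 mm from that face towards -y.
- mailer_blue: Loose slide mailer, a flat closed plastic box 80 (x) x 34 (y) x 22 mm high, white with blue lid, 60 g. Origin: centre of the underside. Starts on the counter to the left (+y) of the bed. May be absent.
- mailer_green: Loose slide mailer, a flat closed plastic box 80 (x) x 34 (y) x 22 mm high, white with green lid, 60 g. Origin: centre of the underside. Starts on the counter to the left (+y) of the bed. May be absent.
- mailer_orange: Loose slide mailer, a flat closed plastic box 80 (x) x 34 (y) x 22 mm high, white with orange lid, 60 g. Origin: centre of the underside. Starts on the counter to the left (+y) of the bed. May be absent.
- cap1: Loose red tube cap, a cylinder 20 mm across and 16 mm high, 12 g. Origin: its centre (8 mm above the plate when standing). Starts standing on the bed plate, one per bay at most, at least 50 mm clear of the fence. May be absent.
- cap2: Loose purple tube cap, a cylinder 20 mm across and 16 mm high, 12 g. Origin: its centre (8 mm above the plate when standing). Starts standing on the bed plate, one per bay at most, at least 50 mm clear of the fence. May be absent.
- cap3: Loose yellow tube cap, a cylinder 20 mm across and 16 mm high, 12 g. Origin: its centre (8 mm above the plate when standing). Starts standing on the bed plate, one per bay at most, at least 50 mm clear of the fence. May be absent.
- brush: Loose stubby hand brush that stands upright on its bristles, 120 g. Origin: centre of the bristles' underside. Rigid black bristle block 26 (x) x 54 (y) mm, 0 to 26 mm high; wooden head 30 x 58 mm, 26 to 40 mm; wooden grip on top 22 (x) x 34 (y) mm, 40 to 88 mm high. Symmetric under a half turn about z.
- pad: Fixed black rubber pad on which the brush stands, 90 x 90 x 4 mm. Origin: centre of its underside, on the counter.
- hotplate: Fixed dark flat warming plate 130 (x) x 230 (y) x 12 mm high, right of the bed. Origin: centre of its underside, on the counter. Flat smooth top at 12 mm, no rim.
- ready_mark: Painted green ring (88 mm outside, 72 mm inside diameter), flush on the warming plate: the ready position. Origin: its centre, on the plate's top.
- standby_mark: Painted yellow ring of the same size, flush on the warming plate: the standby position, 130 mm from the green one. Origin: its centre, on the plate's top.
- pot: Loose lidded steel stain pot, 250 to 490 g, lid fast. Origin: centre of its underside. Body 58 mm across and 40 mm high, lid 56 mm across from 40 to 45 mm, black upright round knob 20 mm across from 45 to 67 mm. Pushed or dragged low on its body it slides upright; dragged by the knob it tips easily.
- vial: Bystander: small loose glass vial with a metal cap, 28 mm across, 60 mm high. Origin: centre of its underside.
- specimen1: Bystander: loose clear specimen jar with a white lid, 46 mm across, 55 mm high. Origin: centre of its underside.
- specimen2: Bystander: like specimen1.
Things that resemble listed ones, but are neither listed nor needed, are in the scene too. What is shaped like the mailer_green but purple is not meant. There is more than one size of the pot; the job needs the smaller.

How it is judged:
On the way, in this order (a step that is already met when the one before it is completed fails the run):
1. every cap present lies in the catch trough (x of cap1 in the frame of bed between -0.172 and -0.09 m and y of cap1 in the frame of bed between -0.13 and 0.13 m and height (world z) of each of cap1, cap2, cap3 below 0.021 m and x of cap2 in the frame of bed between -0.172 and -0.09 m and y of cap2 in the frame of bed between -0.13 and 0.13 m and x of cap3 in the frame of bed between -0.172 and -0.09 m and y of cap3 in the frame of bed between -0.13 and 0.13 m), for 0.2 s.
2. the brush stands upright on its pad again (horizontal distance between brush and pad below 0.02 m and angle between brush's own z axis and vertical below 0.1 rad and height (world z) of brush below 0.008 m), for 0.2 s.
3. every mailer present is home in the bay of its colour (x of mailer_blue in the frame of seat_blue between -0.003 and 0.003 m and y of mailer_blue in the frame of seat_blue between -0.003 and 0.003 m and z of mailer_blue in the frame of seat_blue between -0.004 and 0.004 m and angle between the x axis of mailer_blue and the x axis of seat_blue, either way round below 0.05 rad and angle between each of mailer_blue, mailer_green, mailer_orange's own z axis and vertical below 0.06 rad and x of mailer_green in the frame of seat_green between -0.003 and 0.003 m and y of mailer_green in the frame of seat_green between -0.003 and 0.003 m and z of mailer_green in the frame of seat_green between -0.004 and 0.004 m and angle between the x axis of mailer_green and the x axis of seat_green, either way round below 0.05 rad and x of mailer_orange in the frame of seat_orange between -0.003 and 0.003 m and y of mailer_orange in the frame of seat_orange between -0.003 and 0.003 m and z of mailer_orange in the frame of seat_orange between -0.004 and 0.004 m and angle between the x axis of mailer_orange and the x axis of seat_orange, either way round below 0.05 rad), for 0.2 s.
At the end, for the whole second after the job is handed in: All caps present lie in the trough; the brush stands upright (0.1 rad) within 20 mm of the pad's centre; each mailer present lies lid up within 3 mm of its seat both ways and within 0.05 rad of the stops; the pot stands upright at rest within 10 mm of the green ring's centre; all released (all of step 1 and all of step 2 and all of step 3 and horizontal distance between pot and ready_mark below 0.01 m and angle between pot's own z axis and vertical below 0.06 rad and linear speed of each of pot, mailer_blue, mailer_green, mailer_orange below 0.01 m/s); the robot touches nothing.
It fails at once if a cap is touched by the fingers (contact force between the fingers and cap1 above 0.3 N or contact force between the fingers and cap2 above 0.3 N or contact force between the fingers and cap3 above 0.3 N).
It fails at once if the pot is lifted more than 8 mm off the plate, slid off it or tipped (height (world z) of pot above 0.02 m or height (world z) of pot below 0.006 m or angle between pot's own z axis and vertical above 0.25 rad).
It fails at once if a bystander is pushed more than 25 mm or tipped (distance of any of vial, specimen1, specimen2 from where it was at the start of the episode above 0.025 m or angle between any of vial, specimen1, specimen2's own z axis and vertical above 0.4 rad).
Of cap1, cap2, cap3 only 2 to 3 are there at a start; the rules pass over those that are not, and their reading is None.
Of mailer_blue, mailer_green, mailer_orange only 2 to 3 are there at a start; the rules pass over those that are not, and their reading is None.
At some moment in a run one of mailer_blue, mailer_green, mailer_orange may be knocked a few centimetres aside while the robot is not near it.
It also fails if it takes over 210 s, if anything falls off the work surface, if the arm or the gripper's body presses on something with over 40 N, if the wrist force passes 120 N, or if a joint passes its speed limit or range.

## Working session

There is one attempt and no reset: what is moved stays moved. The work goes in short steps, Python scripts to look and compute and a tool call to move; the robot and the scene stay as the last step left them, time stands still between calls to the robot, and variables do not carry over. Pictures are saved under pics/ and viewed, and the job is handed in when it is done.

Besides the shell and the picture viewer there is one more tool, called after "Call:" as name(argument=value, ...), one argument or row to a line, values as JSON. send_rows: Moves the arm, as the interface text tells. Its arguments: {"type":"object","properties":{"steps":{"type":"array"},"force":{"type":"number"}},"required":["steps"]}

```bash
mkdir -p pics; ls
python3 - <<'E'
from bench import sensors, imaging
import cv2,json
s=sensors.read_state();print(s)
for n in ("side","top","wrist"):
    im=imaging.capture(n);cv2.imwrite(f"pics/{n}0.png",im[:,:,::-1]);print(n,imaging.camera_model(n))
E
```

```text
pics
{'time_s': 0.0, 'q': array([ 1.04351204e+00,  2.07449515e-01,  1.54295050e+00,  7.19632775e-07,
        1.39351664e+00, -1.50493230e-01]), 'dq': array([ 1.71234168e-03,  1.81263578e-03, -9.64619004e-05, -3.22613646e-04,
       -1.14845408e-03,  2.27852049e-04]), 'joint_efforts': array([ 5.53042992e-04, -3.70873761e+01, -2.81422412e+01,  7.00850459e-02,
        3.59391491e-02, -1.51403528e-04]), 'eef_pos': array([0.21138739, 0.534345  , 0.40347518]), 'tool_rot': array([ 2.59734286,  1.76553198, -0.00329207]), 'force': array([-0.65523444,  0.53977516,  0.54660788]), 'moment': array([-0.02981176,  0.01310773,  0.00326434]), 'width': 0.093951819724439}
side {'K': array([[446.73111459,   0.        , 322.25514525],
       [  0.        , 446.73111459, 233.18191478],
       [  0.        ,   0.        ,   1.        ]]), 'xyz': array([0.4496772 , 0.65742988, 0.8455512 ]), 'attitude': array([-0.28886171,  2.85789059, -1.09947603])}
top {'K': array([[540.66860542,   0.        , 313.36616185],
       [  0.        , 540.66860542, 243.91262226],
       [  0.        ,   0.        ,   1.        ]]), 'xyz': array([ 0.43847623, -0.06070665,  1.26514019]), 'attitude': array([-2.1252575 ,  2.16799703, -0.1350492 ])}
wrist {'K': array([[371.64829954,   0.        , 319.92823023],
       [  0.        , 371.64829954, 238.62188639],
       [  0.        ,   0.        ,   1.        ]]), 'tool_from_camera': array([[ 9.99999210e-01,  5.26869157e-04,  1.14160054e-03,
         5.40947214e-05],
       [-7.76211579e-04,  9.72980974e-01,  2.30884000e-01,
        -6.60349122e-02],
       [-9.89109949e-04, -2.30884704e-01,  9.72980614e-01,
         2.03459461e-02],
       [ 0.00000000e+00,  0.00000000e+00,  0.00000000e+00,
         1.00000000e+00]])}
```

View pics/top0.png

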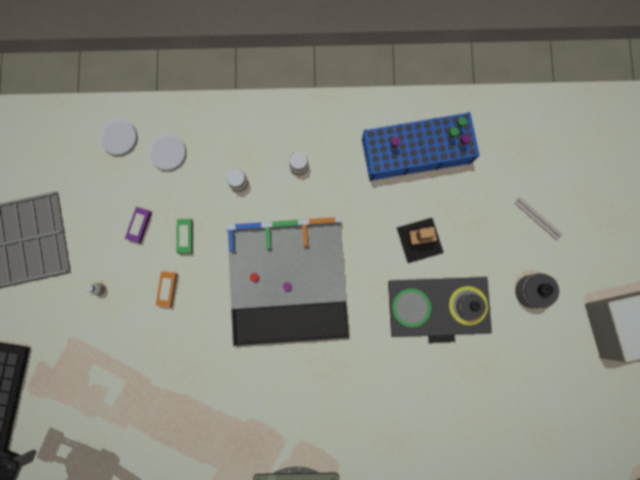

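View pics/side0.png

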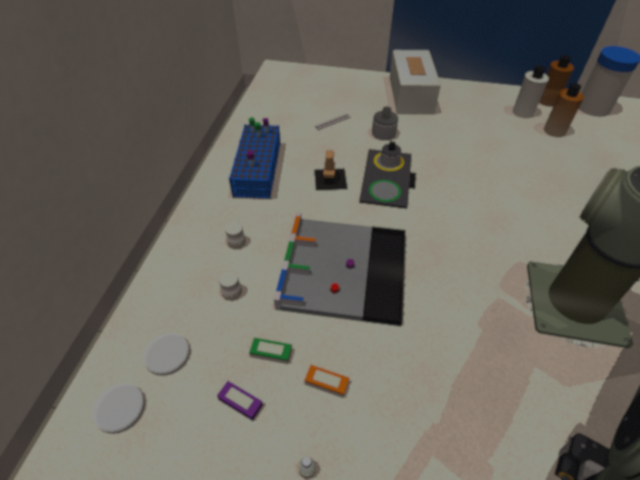

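View pics/wrist0.png

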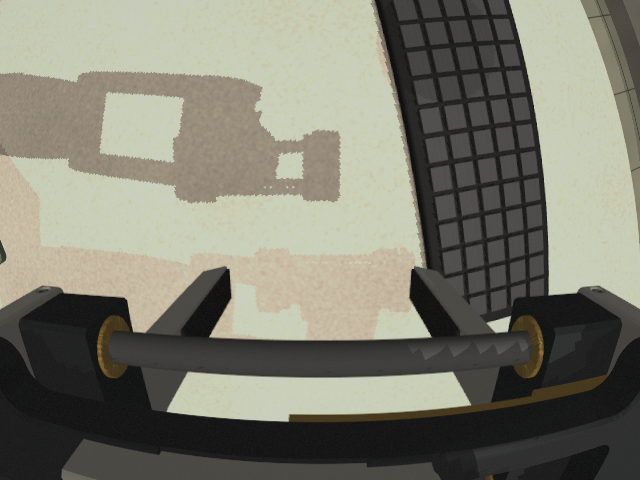

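```bash
cat > h.py <<'E'
import numpy as np,cv2
from scipy.spatial.transform import Rotation as R
from bench import sensors, imaging
def pose(s): return np.array(s['eef_pos']),R.from_rotvec(s['tool_rot'])
def ray(n,u,v,s=None):
    m=imaging.camera_model(n);K=m['K']
    x=(u-K[0,2])/K[0,0];y=(v-K[1,2])/K[1,1]
    if n!='wrist':
        d=np.array([x,y,1.]);o=m['xyz'];d=R.from_rotvec(m['attitude']).apply(d)
    else:
        r=np.hypot(x,y);d=np.array([np.sin(r)*x/r,np.sin(r)*y/r,np.cos(r)]) if r>0 else np.array([0,0,1.])
        T=m['tool_from_camera'];p,q=pose(s);o=p+q.apply(T[:3,3]);d=q.apply(T[:3,:3]@d)
    return o,d/np.linalg.norm(d)
def onz(n,u,v,z,s=None):
    o,d=ray(n,u,v,s);return o+d*(z-o[2])/d[2]
def tri(*rs):
    A=np.zeros((3,3));b=np.zeros(3)
    for o,d in rs:
        P=np.eye(3)-np.outer(d,d);A+=P;b+=P@o
    p=np.linalg.solve(A,b)
    return p,[float(np.linalg.norm(np.cross(p-o,d))) for o,d in rs]
def proj(n,p,s=None):
    m=imaging.camera_model(n);K=m['K']
    if n!='wrist':
        c=R.from_rotvec(m['attitude']).inv().apply(np.array(p)-m['xyz']);x,y=c[0]/c[2],c[1]/c[2]
    else:
        T=m['tool_from_camera'];q0,q=pose(s);t=q.inv().apply(np.array(p)-q0);c=T[:3,:3].T@(t-T[:3,3])
        th=np.arctan2(np.hypot(c[0],c[1]),c[2]);h=np.hypot(c[0],c[1]);x,y=th*c[0]/h,th*c[1]/h
    return K[0,0]*x+K[0,2],K[1,1]*y+K[1,2]
def go(target,yaw=None,s=None,pos0=None):
    """rows deltas: target flange pos; yaw = world angle of tool x axis (mod pi), tool down. prints totals in tool axes."""
    s=s or sensors.read_state();p,q=pose(s)
    if pos0 is not None:p=np.array(pos0)
    x=q.apply([1,0,0]);cur=np.arctan2(x[1],x[0])
    if yaw is None: yaw=cur
    dy=(yaw-cur+np.pi/2)%np.pi-np.pi/2
    ny=cur+dy
    Rt=R.from_matrix(np.array([[np.cos(ny),np.sin(ny),0],[np.sin(ny),-np.cos(ny),0],[0,0,-1]]).T.T)
    Rt=R.from_matrix(np.column_stack([[np.cos(ny),np.sin(ny),0],[np.sin(ny),-np.cos(ny),0],[0,0,-1]]))
    dr=(q.inv()*Rt).as_rotvec()
    d=np.array(target)-p
    print('t',round(s['time_s'],2),'pos',np.round(p,4),'yaw',round(cur,4),'F',np.round(s['force'],1),'w',round(s['width'],4))
    print(' shift in cur tool axes cm',np.round(q.inv().apply(d)*100,2),' in target axes',np.round(Rt.inv().apply(d)*100,2),' rotvec',np.round(dr,4))
def cap(n,tag):
    s=sensors.read_state();im=imaging.capture(n);cv2.imwrite(f'pics/{tag}.png',im[:,:,::-1]);return im,s
E
python3 - <<'E'
import cv2
im=cv2.imread('pics/top0.png');
cv2.imwrite('pics/c1.png',cv2.resize(im[205:355,215:365],None,fx=4,fy=4,interpolation=cv2.INTER_CUBIC))
cv2.imwrite('pics/c2.png',cv2.resize(im[205:350,380:570],None,fx=4,fy=4,interpolation=cv2.INTER_CUBIC))
cv2.imwrite('pics/c3.png',cv2.resize(im[190:320,110:250],None,fx=4,fy=4,interpolation=cv2.INTER_CUBIC))
E
```

```text
(no output)
```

View pics/c1.png

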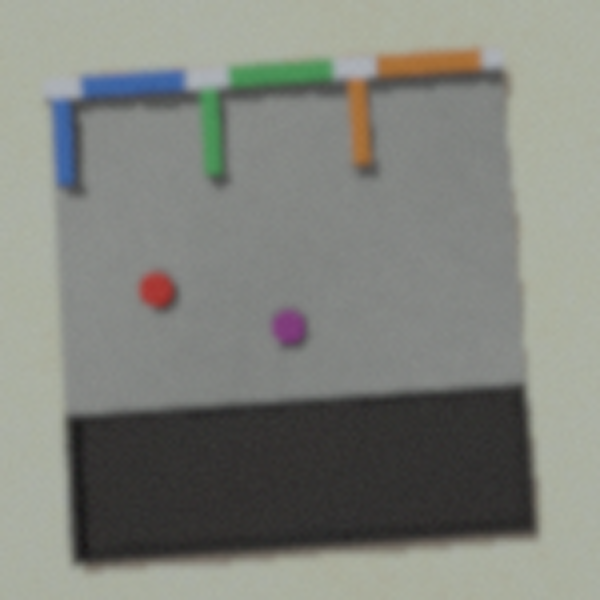

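View pics/c2.png

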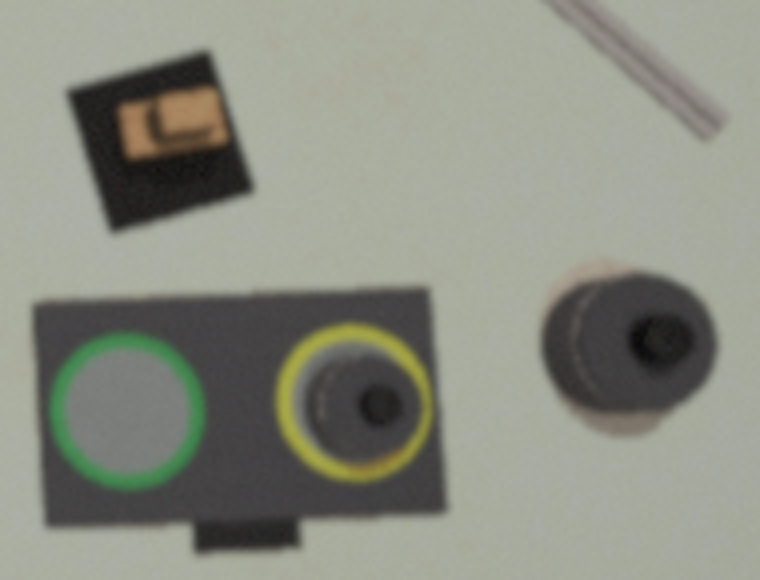

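View pics/c3.png

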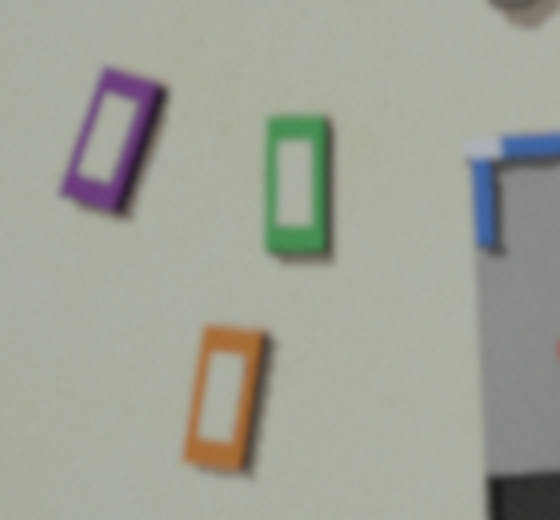

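```bash
cat > meas0.py <<'E'
from h import *
top=cv2.imread('pics/top0.png');side=cv2.imread('pics/side0.png')
def blobs(im,lo,hi,minA=15,roi=None):
    hsv=cv2.cvtColor(im,cv2.COLOR_BGR2HSV);m=cv2.inRange(hsv,np.array(lo),np.array(hi))
    n,l,st,c=cv2.connectedComponentsWithStats(m);out=[]
    for i in range(1,n):
        if st[i,4]>=minA: out.append((int(st[i,4]),np.round(c[i],1),l==i))
    return out
for nm,im in(('top',top),('side',side)):
  for col,lo,hi in(('red',(0,150,100),(6,255,255)),('orange',(8,120,120),(18,255,255)),('yellow',(25,110,100),(33,255,255)),('green',(50,90,60),(75,255,255)),('blue',(105,120,100),(118,255,255)),('purple',(135,90,50),(160,255,255))):
    for A,c,l in blobs(im,lo,hi):
        pts=np.argwhere(l)[:,::-1].astype(np.float32);r=cv2.minAreaRect(pts)
        print(nm,col,A,c,'rect',np.round(r[0],1),np.round(r[1],1),round(r[2],1), 'onz20',np.round(onz(nm,*c,0.02)[:2],3))
E
python3 meas0.py
```

```text
top red 36 [253.9 277.2] rect [254.3 277.3] [6.4 5.7] 45.0 onz20 [0.534 0.089]
top orange 114 [321.6 220.6] rect [321.5 220.6] [ 4.6 23.3] 85.9 onz20 [ 0.663 -0.07 ]
top orange 76 [304.5 234.7] rect [304.  235.5] [19.  4.] 90.0 onz20 [ 0.63 -0.03]
top orange 236 [166.  289.2] rect [165.4 288.9] [14.  34.2] 9.5 onz20 [0.51  0.292]
top yellow 363 [467.1 304.4] rect [468. 305.] [38. 38.] 90.0 onz20 [ 0.462 -0.398]
top green 55 [461.7 121.3] rect [461.5 121. ] [8. 7.] 90.0 onz20 [ 0.897 -0.41 ]
top green 66 [454.  131.5] rect [454.1 131.7] [7.6 9.4] 63.4 onz20 [ 0.872 -0.391]
top green 209 [184.2 237.2] rect [183.5 236. ] [32. 13.] 90.0 onz20 [0.63  0.251]
top green 104 [284.5 223.3] rect [284.5 223.3] [ 4.3 23.2] 85.9 onz20 [0.658 0.016]
top green 79 [267.5 237.3] rect [267. 238.] [20.  4.] 90.0 onz20 [0.626 0.056]
top green 347 [411.3 307.3] rect [411.5 307.5] [38.2 36.8] 45.0 onz20 [ 0.458 -0.271]
top blue 2753 [415.8 146.1] rect [419.9 144. ] [ 45.4 111.6] 80.5 onz20 [ 0.838 -0.298]
top blue 93 [247.6 225.9] rect [247.5 225.9] [ 3.9 23.2] 85.2 onz20 [0.654 0.103]
top blue 71 [230.7 2
[... 1964 characters left out ...]
 [ 3.1 13.5] 11.3 onz20 [ 0.884 -0.342]
side blue 17 [271.6 155.4] rect [271.6 155.5] [2.2 7.5] 11.3 onz20 [ 0.8   -0.346]
side blue 45 [237.4 173.7] rect [235.6 172.1] [ 9.2 13.9] 10.3 onz20 [ 0.872 -0.247]
side blue 17 [268.4 171.9] rect [268.3 171.9] [2.1 8.2] 9.5 onz20 [ 0.788 -0.272]
side blue 86 [281.2 279.9] rect [281.3 279.8] [ 4.1 20.3] 15.3 onz20 [0.655 0.086]
side blue 76 [291.4 297.3] rect [291.5 297.3] [21.3  3.5] 7.1 onz20 [0.621 0.127]
side purple 38 [249.7 153.1] rect [250. 154.] [8. 6.] 90.0 onz20 [ 0.866 -0.343]
side purple 49 [349.9 262.7] rect [350. 263.] [8. 6.] 90.0 onz20 [0.51  0.005]
side purple 435 [240.4 401.6] rect [239.6 399.6] [42.1 19.6] 31.6 onz20 [0.658 0.37 ]
```

Run:
```python
from h import *
P={'fO':((321.6,220.6),(295.4,224.3)),'fG':((284.5,223.3),(289.1,250.6)),'fB':((247.6,225.9),(281.2,279.9)),
'sO':((304.3,235),(305,238.2)),'sG':((267.3,237.5),(298.3,266.3)),'sB':((230.7,240.3),(291.4,297.3)),
'red':((253.9,277.2),(334.4,286.5)),'pur':((286.9,286.4),(349.9,262.7)),'mG':((183.8,236),(270.7,349.3)),'mO':((165.7,289.1),(327,379)),
'ringG':((411.5,307.5),(384.5,190)),'knob':((475,306.5),(392,146)),'gripTop':((428,233.5),(329.3,153.5))}
for k,(a,b) in P.items():
    p,e=tri(ray('top',*a),ray('side',*b));print(k,np.round(p,4),np.round(e,4))
```

```text
fO [ 0.6592 -0.0702  0.0411] [0.0002 0.0002]
fG [0.6541 0.0151 0.0414] [0.0004 0.0004]
fB [0.6502 0.1001 0.0409] [0.0001 0.0001]
sO [ 0.6261 -0.03    0.0417] [0.0002 0.0002]
sG [0.6223 0.055  0.0403] [0.0002 0.0002]
sB [0.6175 0.1391 0.0393] [0.0004 0.0004]
red [0.5326 0.0872 0.0315] [0.0001 0.0001]
pur [0.5099 0.0121 0.0292] [0.0004 0.0004]
mG [0.6335 0.2535 0.014 ] [0.0006 0.0006]
mO [0.5096 0.2932 0.0164] [0.0007 0.0007]
ringG [ 0.4573 -0.2727  0.0118] [0.0001 0.0001]
knob [ 0.4558 -0.4031  0.0652] [0.0001 0.0001]
gripTop [ 0.6181 -0.3029  0.0883] [0.0013 0.0013]
```

Run:
```python
from h import *
go([0.52,0.16,0.38],0.0528)
go([0.52,0.16,0.38],0.0528+np.pi/2)
```

```text
t 0.15 pos [0.2114 0.5344 0.4037] yaw 1.194 F [ 0.7 -0.3  0.6] w 0.0935
 shift in cur tool axes cm [-23.46  42.47   2.41]  in target axes [28.84 39.02  2.37]  rotvec [8.0000e-04 1.8000e-03 1.1412e+00]
t 0.15 pos [0.2114 0.5344 0.4037] yaw 1.194 F [ 0.7 -0.3  0.6] w 0.0935
 shift in cur tool axes cm [-23.46  42.47   2.41]  in target axes [-39.02  28.84   2.37]  rotvec [-0.0007  0.0018 -0.4296]
```

Call:
send_rows(
  steps=[
    {"dx": -2.35,"dy": 4.25,"dz": 0.24},
    {"dx": -2.35,"dy": 4.25,"dz": 0.24},
    {"dx": -2.35,"dy": 4.25,"dz": 0.24},
    {"dx": -2.35,"dy": 4.25,"dz": 0.24},
    {"dx": -2.35,"dy": 4.25,"dz": 0.24},
    {"dx": -2.35,"dy": 4.25,"dz": 0.24},
    {"dx": -2.35,"dy": 4.25,"dz": 0.24},
    {"dx": -2.35,"dy": 4.25,"dz": 0.24},
    {"dx": -2.35,"dy": 4.25,"dz": 0.24},
    {"dx": 0,"dy": 0,"dz": 0},
  ],
)

```text
schema error: expected keys dx, dy, dz, wx, wy, wz, hand
```

Run:
```python
from h import *
im,s=cap('wrist','w1'); print(s['eef_pos'],s['dq'].round(3))
go([0.62,-0.30,0.36],0.1,s)
```

```text
[0.21143158 0.53441871 0.40372942] [-0.002 -0.002 -0.002 -0.001 -0.001 -0.002]
t 0.15 pos [0.2114 0.5344 0.4037] yaw 1.194 F [ 0.7 -0.3  0.6] w 0.0935
 shift in cur tool axes cm [-62.55  68.69   4.47]  in target axes [32.32 87.1   4.37]  rotvec [8.000e-04 1.800e-03 1.094e+00]
```

View pics/w1.png

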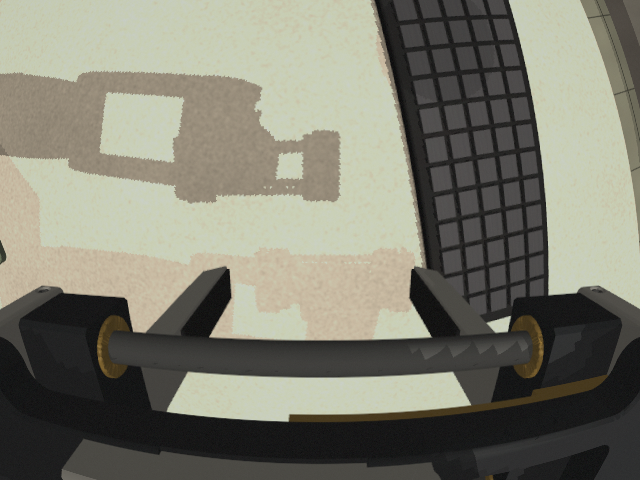

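The schema needs all keys, so I'll resend with full rows.

Call:
send_rows(
  steps=[
    {"dx": -2.35,"dy": 4.25,"dz": 0.24,"wx": 0,"wy": 0,"wz": 0,"hand": -1},
    {"dx": -2.35,"dy": 4.25,"dz": 0.24,"wx": 0,"wy": 0,"wz": 0,"hand": -1},
    {"dx": -2.35,"dy": 4.25,"dz": 0.24,"wx": 0,"wy": 0,"wz": 0,"hand": -1},
    {"dx": -2.35,"dy": 4.25,"dz": 0.24,"wx": 0,"wy": 0,"wz": 0,"hand": -1},
    {"dx": -2.35,"dy": 4.25,"dz": 0.24,"wx": 0,"wy": 0,"wz": 0,"hand": -1},
    {"dx": -2.35,"dy": 4.25,"dz": 0.24,"wx": 0,"wy": 0,"wz": 0,"hand": -1},
    {"dx": -2.35,"dy": 4.25,"dz": 0.24,"wx": 0,"wy": 0,"wz": 0,"hand": -1},
    {"dx": -2.35,"dy": 4.25,"dz": 0.24,"wx": 0,"wy": 0,"wz": 0,"hand": -1},
    {"dx": -2.35,"dy": 4.25,"dz": 0.24,"wx": 0,"wy": 0,"wz": 0,"hand": -1},
    {"dx": 0,"dy": 0,"dz": 0,"wx": 0,"wy": 0,"wz": 0,"hand": -1},
  ],
)

```text
time_s: 1.45
eef_pos: [0.491, 0.1949, 0.3827]
tool_rot: [2.602, 1.76, -0.001]
force: [-0.2, -0.5, 0.1]
width: 0.094
```

Run:
```python
from h import *
im,s=cap('wrist','w2'); print(s['eef_pos'],s['dq'].round(3))
go([0.60,-0.27,0.36],0.1,s)
```

```text
[0.49101702 0.19487085 0.38266899] [ 0.057 -0.019  0.022  0.031  0.016  0.021]
t 1.45 pos [0.491  0.1949 0.3827] yaw 1.1891 F [-0.2 -0.5  0.1] w 0.094
 shift in cur tool axes cm [-39.08  27.43   2.29]  in target axes [ 6.2  47.34  2.27]  rotvec [4.0000e-04 5.0000e-04 1.0891e+00]
```

View pics/w2.png

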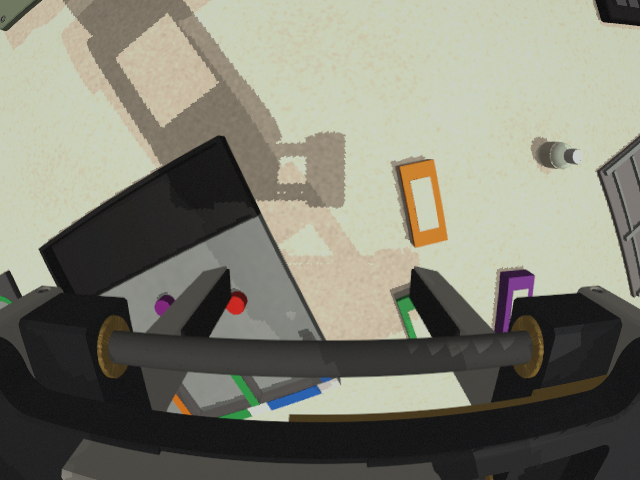

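```bash
cat >> h.py <<'E'
def plan(target,yaw=None,n=10,s=None,flip=False):
    """n equal rows (translation linear in world, yaw linear), shift expressed in axes at each row's start"""
    s=s or sensors.read_state();p,q=pose(s);x=q.apply([1,0,0]);cur=np.arctan2(x[1],x[0])
    if yaw is None:yaw=cur
    dy=(yaw-cur+np.pi/2)%np.pi-np.pi/2
    if flip: dy=dy-np.sign(dy)*np.pi
    ny=cur+dy
    Rt=R.from_matrix(np.column_stack([[np.cos(ny),np.sin(ny),0],[np.sin(ny),-np.cos(ny),0],[0,0,-1]]))
    w=(q.inv()*Rt).as_rotvec()/n;d=(np.array(target)-p)/n
    print('t',round(s['time_s'],2),'pos',np.round(p,4),'yaw',round(cur,4),'q',s['q'].round(2),'F',np.round(s['force'],1),'w',round(s['width'],4),'rot/row',np.round(w,4))
    for i in range(n):
        print(i,np.round(q.inv().apply(d)*100,2)); q=q*R.from_rotvec(w)
E
python3 - <<'E'
from h import *
plan([0.61,-0.385,0.36],0.1,14)
E
```

```text
t 1.5 pos [0.49   0.1961 0.3827] yaw 1.1909 q [ 0.22  0.13  1.68  0.    1.33 -0.97] F [-0.2  0.3 -0.2] w 0.0943 rot/row [-0.0001  0.0001  0.0779]
0 [-3.54  2.34  0.16]
1 [-3.34  2.6   0.16]
2 [-3.13  2.86  0.16]
3 [-2.9   3.09  0.16]
4 [-2.65  3.31  0.16]
5 [-2.39  3.5   0.16]
6 [-2.11  3.68  0.16]
7 [-1.81  3.83  0.16]
8 [-1.51  3.96  0.16]
9 [-1.2   4.07  0.16]
10 [-0.88  4.15  0.16]
11 [-0.55  4.2   0.16]
12 [-0.22  4.23  0.16]
13 [0.11 4.24 0.16]
```

Call:
send_rows(
  steps=[
    {"dx": -3.54,"dy": 2.34,"dz": 0.16,"wx": 0,"wy": 0,"wz": 0.078,"hand": -1},
    {"dx": -3.34,"dy": 2.6,"dz": 0.16,"wx": 0,"wy": 0,"wz": 0.078,"hand": -1},
    {"dx": -3.13,"dy": 2.86,"dz": 0.16,"wx": 0,"wy": 0,"wz": 0.078,"hand": -1},
    {"dx": -2.9,"dy": 3.09,"dz": 0.16,"wx": 0,"wy": 0,"wz": 0.078,"hand": -1},
    {"dx": -2.65,"dy": 3.31,"dz": 0.16,"wx": 0,"wy": 0,"wz": 0.078,"hand": -1},
    {"dx": -2.39,"dy": 3.5,"dz": 0.16,"wx": 0,"wy": 0,"wz": 0.078,"hand": -1},
    {"dx": -2.11,"dy": 3.68,"dz": 0.16,"wx": 0,"wy": 0,"wz": 0.078,"hand": -1},
    {"dx": -1.81,"dy": 3.83,"dz": 0.16,"wx": 0,"wy": 0,"wz": 0.078,"hand": -1},
    {"dx": -1.51,"dy": 3.96,"dz": 0.16,"wx": 0,"wy": 0,"wz": 0.078,"hand": -1},
    {"dx": -1.2,"dy": 4.07,"dz": 0.16,"wx": 0,"wy": 0,"wz": 0.078,"hand": -1},
  ],
)

```text
time_s: 2.75
eef_pos: [0.5766, -0.2172, 0.367]
tool_rot: [-3.074, -0.645, -0.0]
force: [0.8, 0.5, -0.4]
width: 0.0939
```

Call:
send_rows(
  steps=[
    {"dx": -0.88,"dy": 4.15,"dz": 0.16,"wx": 0,"wy": 0,"wz": 0.078,"hand": -1},
    {"dx": -0.55,"dy": 4.2,"dz": 0.16,"wx": 0,"wy": 0,"wz": 0.078,"hand": -1},
    {"dx": -0.22,"dy": 4.23,"dz": 0.16,"wx": 0,"wy": 0,"wz": 0.078,"hand": -1},
    {"dx": 0.11,"dy": 4.24,"dz": 0.16,"wx": 0,"wy": 0,"wz": 0.078,"hand": -1},
    {"dx": 0,"dy": 0,"dz": 0,"wx": 0,"wy": 0,"wz": 0,"hand": -1},
    {"dx": 0,"dy": 0,"dz": 0,"wx": 0,"wy": 0,"wz": 0,"hand": -1},
    {"dx": 0,"dy": 0,"dz": 0,"wx": 0,"wy": 0,"wz": 0,"hand": -1},
    {"dx": 0,"dy": 0,"dz": 0,"wx": 0,"wy": 0,"wz": 0,"hand": -1},
    {"dx": 0,"dy": 0,"dz": 0,"wx": 0,"wy": 0,"wz": 0,"hand": -1},
    {"dx": 0,"dy": 0,"dz": 0,"wx": 0,"wy": 0,"wz": 0,"hand": -1},
  ],
)

```text
time_s: 4.0
eef_pos: [0.6109, -0.3834, 0.3608]
tool_rot: [3.137, 0.161, 0.0]
force: [-0.4, 0.7, -0.0]
width: 0.0942
```

Run:
```python
from h import *
im,s=cap('wrist','w3'); print(s['eef_pos'],s['tool_rot'],s['dq'].round(3))
```

```text
[ 0.61088377 -0.38338675  0.36082069] [3.13737318e+00 1.60631070e-01 1.46755450e-04] [-0.003  0.002 -0.002 -0.001 -0.001 -0.001]
```

View pics/w3.png

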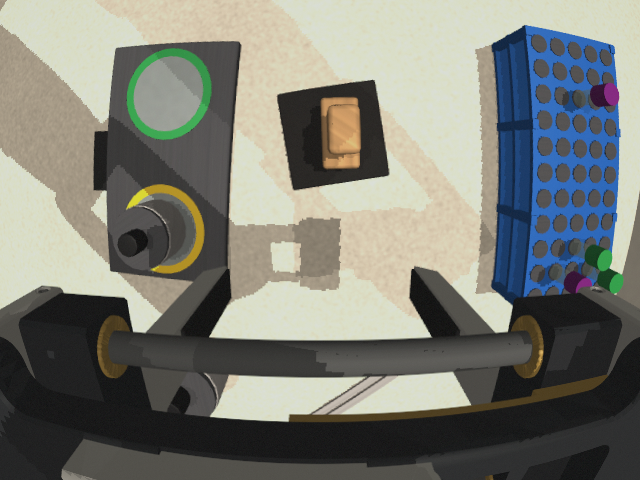

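Run:
```python
import cv2
im=cv2.imread('pics/w3.png')
cv2.imwrite('pics/c4.png',cv2.resize(im[70:200,260:400],None,fx=4.5,fy=4.5,interpolation=cv2.INTER_CUBIC))
```

```text
(no output)
```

View pics/c4.png

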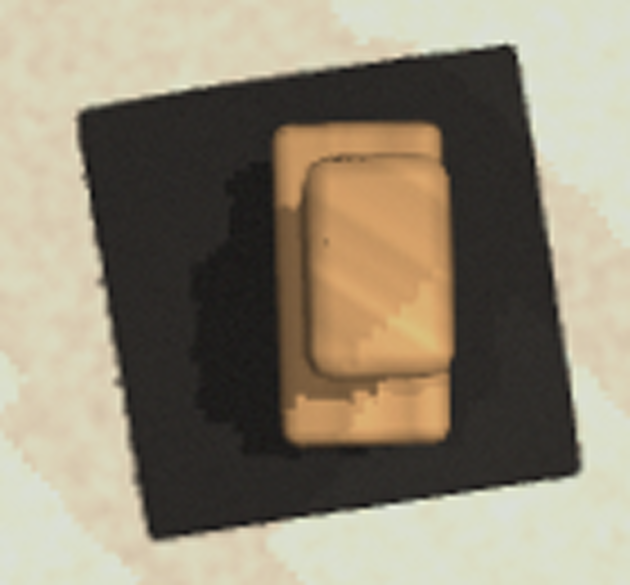

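```bash
cat > br.py <<'E'
from h import *
E
python3 - <<'E'
from h import *
s=sensors.read_state()
def f(L,z):
    P=np.array([onz('wrist',u/4.5+260,v/4.5+70,z,s) for u,v in L])
    c=P.mean(0);e=P[[1,2,3,0]]-P
    print(np.round(P[:,:2],4).tolist(),'c',c.round(4),'len',np.linalg.norm(e,axis=1).round(4),'ang',np.round(np.arctan2(e[:,1],e[:,0]),3))
f([(305,156),(449,156),(455,374),(313,378)],.092)
f([(305,156),(449,156),(455,374),(313,378)],.088)
f([(273,122),(441,122),(450,443),(286,443)],.044)
f([(79,112),(515,45),(580,470),(152,538)],.004)
# two-view height of the grip top: 
for u,v in((380,267),): print(tri(ray('wrist',u/4.5+260,v/4.5+70,s),ray('top',428,233.5)),tri(ray('wrist',u/4.5+260,v/4.5+70,s),ray('side',329.3,153.5)))
from h import *
import cv2
m=cv2.imread('pics/w3.png');hsv=cv2.cvtColor(m,cv2.COLOR_BGR2HSV);g=cv2.inRange(hsv,(50,90,60),(75,255,255));g[:, 250:]=0
pts=np.argwhere(g)[:,::-1]
P=np.array([onz('wrist',u,v,.012,s)[:2] for u,v in pts]);h=cv2.minEnclosingCircle(P.astype(np.float32)*1000);print('green ring',h)
E
```

```text
[[0.6066, -0.285], [0.6276, -0.2825], [0.632, -0.3149], [0.6112, -0.3179]] c [ 0.6193 -0.3001  0.092 ] len [0.0212 0.0327 0.021  0.0332] ang [ 0.119 -1.437 -3.     1.71 ]
[[0.6066, -0.2845], [0.628, -0.2819], [0.6324, -0.3148], [0.6113, -0.3179]] c [ 0.6196 -0.2998  0.088 ] len [0.0215 0.0332 0.0214 0.0337] ang [ 0.119 -1.437 -3.     1.71 ]
[[0.6008, -0.2732], [0.63, -0.2698], [0.6378, -0.3267], [0.6089, -0.3299]] c [ 0.6194 -0.2999  0.044 ] len [0.0295 0.0574 0.029  0.0573] ang [ 0.116 -1.436 -3.031  1.714]
[[0.5615, -0.2686], [0.6467, -0.2453], [0.6694, -0.3302], [0.5846, -0.3534]] c [ 0.6155 -0.2994  0.004 ] len [0.0883 0.0878 0.0879 0.0879] ang [ 0.267 -1.31  -2.874  1.837]
(array([ 0.61742328, -0.30109164,  0.09509149]), [0.001705263946026291, 0.0017052639460264157]) (array([ 0.61915475, -0.30024866,  0.09056114]), [0.00015748970200591683, 0.00015748970200558888])
green ring ((457.6824645996094, -271.4681396484375), 44.173988342285156)
```

Run:
```python
from h import *
go([0.6194,-0.2999,0.252],0.122)
```

```text
t 4.05 pos [ 0.6109 -0.3835  0.3608] yaw 0.1022 F [ 0.1 -0.7 -0.2] w 0.0938
 shift in cur tool axes cm [ 1.7  -8.23 10.88]  in target axes [ 1.86 -8.19 10.88]  rotvec [ 0.     -0.0001 -0.0198]
```

Call:
send_rows(
  steps=[
    {"dx": 0.57,"dy": -2.74,"dz": 0,"wx": 0,"wy": 0,"wz": -0.02,"hand": -1},
    {"dx": 0.6,"dy": -2.74,"dz": 0,"wx": 0,"wy": 0,"wz": 0,"hand": -1},
    {"dx": 0.6,"dy": -2.74,"dz": 1.0,"wx": 0,"wy": 0,"wz": 0,"hand": -1},
    {"dx": 0,"dy": 0,"dz": 2.5,"wx": 0,"wy": 0,"wz": 0,"hand": -1},
    {"dx": 0,"dy": 0,"dz": 2.5,"wx": 0,"wy": 0,"wz": 0,"hand": -1},
    {"dx": 0,"dy": 0,"dz": 2.5,"wx": 0,"wy": 0,"wz": 0,"hand": -1},
    {"dx": 0,"dy": 0,"dz": 1.6,"wx": 0,"wy": 0,"wz": 0,"hand": -1},
    {"dx": 0,"dy": 0,"dz": 0.8,"wx": 0,"wy": 0,"wz": 0,"hand": -1},
    {"dx": 0,"dy": 0,"dz": 0,"wx": 0,"wy": 0,"wz": 0,"hand": -1},
    {"dx": 0,"dy": 0,"dz": 0,"wx": 0,"wy": 0,"wz": 0,"hand": -1},
  ],
)

```text
time_s: 5.3
eef_pos: [0.6195, -0.3002, 0.2529]
tool_rot: [3.134, 0.191, 0.003]
force: [-0.9, 0.3, 0.0]
width: 0.094
```

Call:
send_rows(
  steps=[
    {"dx": 0,"dy": 0,"dz": 0,"wx": 0,"wy": 0,"wz": 0,"hand": 0.2},
    {"dx": 0,"dy": 0,"dz": 0,"wx": 0,"wy": 0,"wz": 0,"hand": 0.4},
    {"dx": 0,"dy": 0,"dz": 0,"wx": 0,"wy": 0,"wz": 0,"hand": 0.6},
    {"dx": 0,"dy": 0,"dz": 0,"wx": 0,"wy": 0,"wz": 0,"hand": 1},
    {"dx": 0,"dy": 0,"dz": 0,"wx": 0,"wy": 0,"wz": 0,"hand": 1},
    {"dx": 0,"dy": 0,"dz": 0,"wx": 0,"wy": 0,"wz": 0,"hand": 1},
    {"dx": 0,"dy": 0,"dz": 0,"wx": 0,"wy": 0,"wz": 0,"hand": 1},
    {"dx": 0,"dy": 0,"dz": 0,"wx": 0,"wy": 0,"wz": 0,"hand": 1},
    {"dx": 0,"dy": 0,"dz": 0,"wx": 0,"wy": 0,"wz": 0,"hand": 1},
    {"dx": 0,"dy": 0,"dz": 0,"wx": 0,"wy": 0,"wz": 0,"hand": 1},
  ],
  force=25,
)

```text
time_s: 6.55
eef_pos: [0.619, -0.3, 0.2516]
tool_rot: [-3.136, -0.191, 0.0]
force: [0.3, 0.5, -1.0]
width: 0.0216
```

Run:
```python
from h import *
go([0.6194,-0.2999,0.252],0.122)
im,s=cap('wrist','w4')
```

```text
t 6.55 pos [ 0.619  -0.3     0.2516] yaw 0.122 F [ 0.3  0.5 -1. ] w 0.0216
 shift in cur tool axes cm [ 0.04 -0.   -0.04]  in target axes [ 0.04 -0.   -0.04]  rotvec [-0.0001  0.0001 -0.    ]
```

View pics/w4.png

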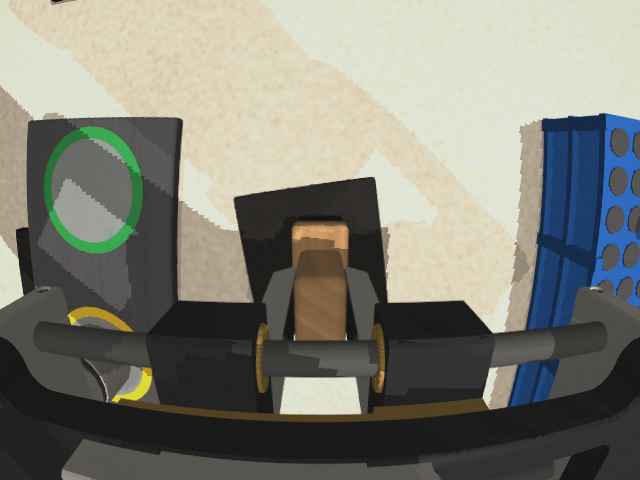

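Call:
send_rows(
  steps=[
    {"dx": 0,"dy": 0,"dz": -1,"wx": 0,"wy": 0,"wz": 0,"hand": 1},
    {"dx": 0,"dy": 0,"dz": -2,"wx": 0,"wy": 0,"wz": 0,"hand": 1},
    {"dx": 0,"dy": 0,"dz": -3,"wx": 0,"wy": 0,"wz": 0,"hand": 1},
    {"dx": 0,"dy": 0,"dz": -3,"wx": 0,"wy": 0,"wz": 0,"hand": 1},
    {"dx": 0,"dy": 0,"dz": 0,"wx": 0,"wy": 0,"wz": 0.02,"hand": 1},
    {"dx": 0,"dy": 0,"dz": 0,"wx": 0,"wy": 0,"wz": 0.02,"hand": 1},
    {"dx": 0,"dy": 0,"dz": 0,"wx": 0,"wy": 0,"wz": 0.029,"hand": 1},
    {"dx": 0,"dy": 0,"dz": 0,"wx": 0,"wy": 0,"wz": 0,"hand": 1},
    {"dx": 0,"dy": 0,"dz": 0,"wx": 0,"wy": 0,"wz": 0,"hand": 1},
    {"dx": 0,"dy": 0,"dz": 0,"wx": 0,"wy": 0,"wz": 0,"hand": 1},
  ],
)

```text
time_s: 7.85
eef_pos: [0.619, -0.3, 0.3413]
tool_rot: [-3.14, -0.083, 0.001]
force: [-0.7, 0.3, -2.0]
width: 0.0218
```

Run:
```python
from h import *
go([0.554,0.0147,0.30],0.053)
im,s=cap('wrist','w5')
```

```text
t 7.85 pos [ 0.619  -0.3     0.3413] yaw 0.053 F [-0.7  0.3 -2. ] w 0.0218
 shift in cur tool axes cm [ -4.82 -31.77   4.14]  in target axes [ -4.82 -31.77   4.13]  rotvec [-0.0003  0.0003 -0.    ]
```

View pics/w5.png

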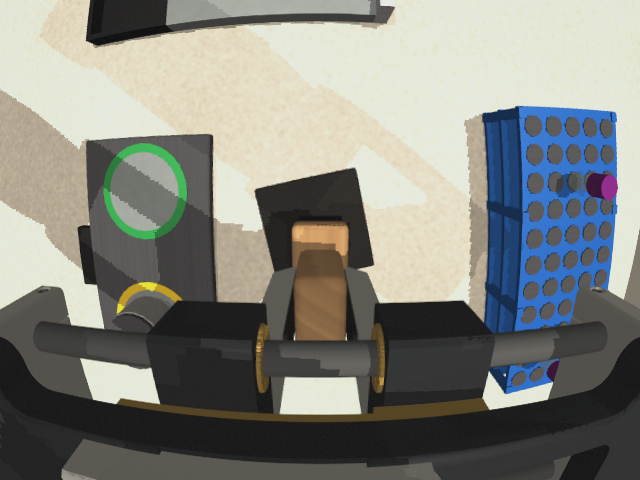

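Call:
send_rows(
  steps=[
    {"dx": -0.53,"dy": -3.53,"dz": 0,"wx": 0,"wy": 0,"wz": 0,"hand": 1},
    {"dx": -0.53,"dy": -3.53,"dz": 0,"wx": 0,"wy": 0,"wz": 0,"hand": 1},
    {"dx": -0.53,"dy": -3.53,"dz": 0,"wx": 0,"wy": 0,"wz": 0,"hand": 1},
    {"dx": -0.53,"dy": -3.53,"dz": 0,"wx": 0,"wy": 0,"wz": 0,"hand": 1},
    {"dx": -0.54,"dy": -3.53,"dz": 0,"wx": 0,"wy": 0,"wz": 0,"hand": 1},
    {"dx": -0.54,"dy": -3.53,"dz": 0,"wx": 0,"wy": 0,"wz": 0,"hand": 1},
    {"dx": -0.54,"dy": -3.53,"dz": 0,"wx": 0,"wy": 0,"wz": 0,"hand": 1},
    {"dx": -0.54,"dy": -3.53,"dz": 0,"wx": 0,"wy": 0,"wz": 0,"hand": 1},
    {"dx": -0.54,"dy": -3.53,"dz": 0,"wx": 0,"wy": 0,"wz": 0,"hand": 1},
    {"dx": 0,"dy": 0,"dz": 2,"wx": 0,"wy": 0,"wz": 0,"hand": 1},
  ],
)

```text
time_s: 9.15
eef_pos: [0.5544, 0.017, 0.3236]
tool_rot: [3.14, 0.089, 0.008]
force: [0.5, 0.4, -1.1]
width: 0.022
```

Run:
```python
from h import *
go([0.554,0.0147,0.271],0.053)
im,s=cap('wrist','w6');im,s=cap('side','s6')
```

```text
t 9.15 pos [0.5544 0.017  0.3236] yaw 0.0564 F [ 0.5  0.4 -1.1] w 0.022
 shift in cur tool axes cm [-0.07  0.23  5.26]  in target axes [-0.05  0.23  5.26]  rotvec [ 0.0002 -0.0048  0.0034]
```

View pics/w6.png

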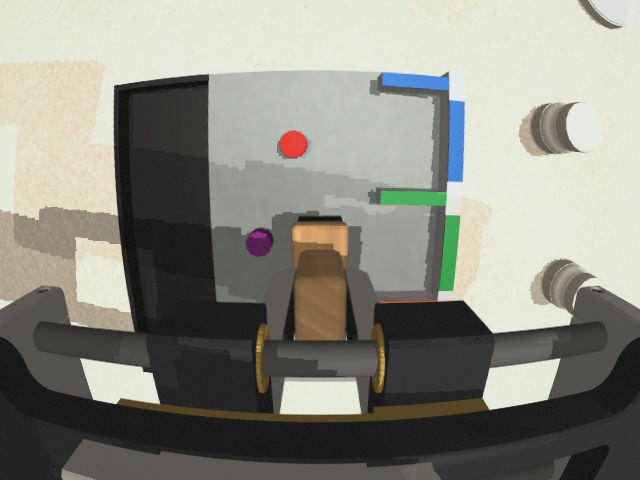

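View pics/s6.png

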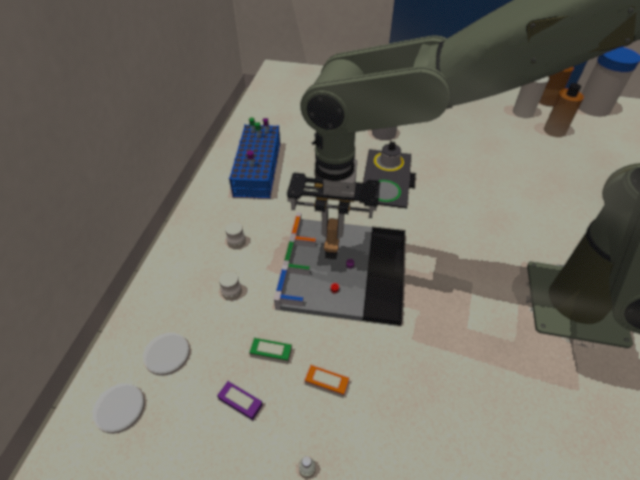

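```bash
cat >> h.py <<'E'
BO=np.array([0.559,0.014]);BY=0.053
def tobed(p):
    c,s_=np.cos(BY),np.sin(BY);d=np.array(p)[:2]-BO;return np.array([c*d[0]+s_*d[1],-s_*d[0]+c*d[1]])
def frombed(x,y):
    c,s_=np.cos(BY),np.sin(BY);return BO+np.array([c*x-s_*y,s_*x+c*y])
E
python3 - <<'E'
from h import *
im,s=cap('wrist','w7')
print(s['eef_pos'])
for n,u,v,z in(('red',293,143,.036),('pur',259,240,.036),('trough edge a',208,75,.02),('trough edge b',214,290,.02),('fence top inner',448,90,.042),('fence in low',441,285,.042),('gstop end',380,197,.042),('bstop end',382,80,.042)):
    p=onz('wrist',u,v,z,s);print(n,p.round(4),(tobed(p)*1000).round(1))
E
```

```text
[0.55293481 0.01558583 0.31990226]
red [0.5295 0.0877 0.036 ] [-25.6  75.2]
pur [0.5075 0.0163 0.036 ] [-51.3   5. ]
trough edge a [0.4594 0.1402 0.02  ] [-92.8 131.3]
trough edge b [ 0.4671 -0.0325  0.02  ] [-94.2 -41.6]
fence top inner [0.6371 0.1348 0.042 ] [ 84.4 116.5]
fence in low [ 0.6466 -0.01    0.042 ] [ 86.2 -28.6]
gstop end [0.5926 0.0536 0.042 ] [35.7 37.7]
bstop end [0.5888 0.1361 0.042 ] [ 36.2 120.4]
```

Call:
send_rows(
  steps=[
    {"dx": 0,"dy": 0,"dz": 1.5,"wx": 0,"wy": 0,"wz": 0,"hand": 1},
    {"dx": 0,"dy": 0,"dz": 1.5,"wx": 0,"wy": 0,"wz": 0,"hand": 1},
    {"dx": 0,"dy": 0,"dz": 1.0,"wx": 0,"wy": 0,"wz": 0,"hand": 1},
    {"dx": 0,"dy": 0,"dz": 0.4,"wx": 0,"wy": 0,"wz": 0,"hand": 1},
    {"dx": 0,"dy": 0,"dz": 0.3,"wx": 0,"wy": 0,"wz": 0,"hand": 1},
    {"dx": 0,"dy": 0,"dz": 0,"wx": 0,"wy": 0,"wz": 0,"hand": 1},
    {"dx": 0,"dy": 0,"dz": 0,"wx": 0,"wy": 0,"wz": 0,"hand": 1},
    {"dx": 0,"dy": 0,"dz": 0,"wx": 0,"wy": 0,"wz": 0,"hand": 1},
    {"dx": 0,"dy": 0,"dz": 0,"wx": 0,"wy": 0,"wz": 0,"hand": 1},
    {"dx": 0,"dy": 0,"dz": 0,"wx": 0,"wy": 0,"wz": 0,"hand": 1},
  ],
)

```text
time_s: 10.55
eef_pos: [0.554, 0.0148, 0.2748]
tool_rot: [3.14, 0.083, 0.0]
force: [0.1, -0.9, -1.0]
width: 0.0222
```

Run:
```python
from h import *
go([*frombed(-.097,.003),0.271],0.053)
im,s=cap('wrist','w8')
im,s=cap('side','s8')
cv2.imwrite('pics/s8c.png',cv2.resize(im[140:340,240:440],None,fx=3,fy=3,interpolation=cv2.INTER_CUBIC)[:,:,::-1])
```

```text
t 10.55 pos [0.554  0.0148 0.2748] yaw 0.0531 F [ 0.1 -0.9 -1. ] w 0.0222
 shift in cur tool axes cm [-9.21 -0.2   0.37]  in target axes [-9.21 -0.2   0.38]  rotvec [ 0.     -0.0002  0.0001]
```

View pics/w8.png

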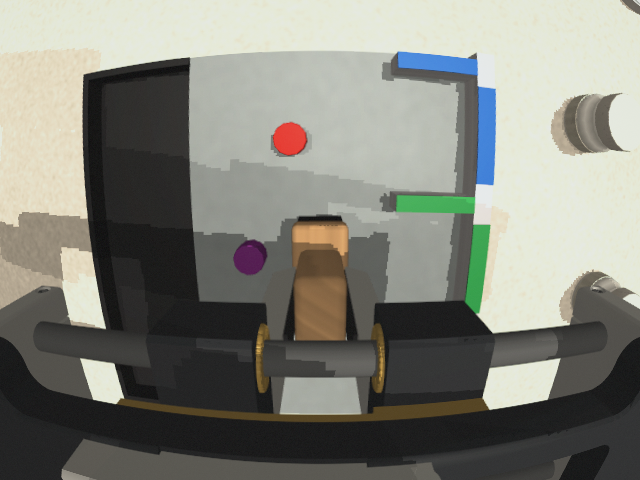

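View pics/s8c.png

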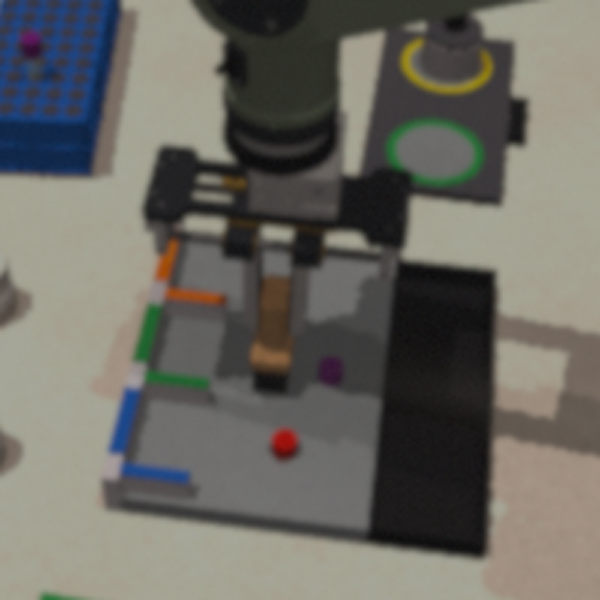

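Run:
```python
from h import *
s=sensors.read_state()
for n,u,v,z in(('red',290,139,.036),('pur',250,257,.036),('trough edge a',189,60,.02),('trough edge b',196,290,.02),('gstop end',396,203,.042),('bstop end',397,61,.042),('fence inner',476,75,.042),('fence',465,311,.042),('trough out',84,80,.022)):
    p=onz('wrist',u,v,z,s);print(n,p.round(4),(tobed(p)*1000).round(1))
```

```text
red [0.5333 0.0881 0.036 ] [-21.8  75.3]
pur [0.5113 0.0155 0.036 ] [-47.6   4.1]
trough edge a [0.4623 0.1408 0.02  ] [-89.9 131.8]
trough edge b [ 0.4693 -0.0159  0.02  ] [-91.2 -25.1]
gstop end [0.597  0.0547 0.042 ] [40.1 38.6]
bstop end [0.5924 0.1381 0.042 ] [ 39.9 122.2]
fence inner [0.642  0.1368 0.042 ] [ 89.4 118.3]
fence [ 0.652  -0.0129  0.042 ] [ 91.5 -31.8]
trough out [0.3793 0.1336 0.022 ] [-173.1  128.9]
```

Call:
send_rows(
  steps=[
    {"dx": 0,"dy": -0.25,"dz": 0.3,"wx": 0,"wy": 0,"wz": 0,"hand": 1},
    {"dx": -0.9,"dy": 0,"dz": 0,"wx": 0,"wy": 0,"wz": 0,"hand": 1},
    {"dx": -1.0,"dy": 0,"dz": 0,"wx": 0,"wy": 0,"wz": 0,"hand": 1},
    {"dx": -1.0,"dy": 0,"dz": 0,"wx": 0,"wy": 0,"wz": 0,"hand": 1},
    {"dx": -1.0,"dy": 0,"dz": 0,"wx": 0,"wy": 0,"wz": 0,"hand": 1},
    {"dx": -1.0,"dy": 0,"dz": 0,"wx": 0,"wy": 0,"wz": 0,"hand": 1},
    {"dx": -1.0,"dy": 0,"dz": 0,"wx": 0,"wy": 0,"wz": 0,"hand": 1},
    {"dx": -1.0,"dy": 0,"dz": 0,"wx": 0,"wy": 0,"wz": 0,"hand": 1},
    {"dx": -1.0,"dy": 0,"dz": 0,"wx": 0,"wy": 0,"wz": 0,"hand": 1},
    {"dx": -0.7,"dy": 0,"dz": 0,"wx": 0,"wy": 0,"wz": 0,"hand": 1},
  ],
)

```text
time_s: 11.9
eef_pos: [0.4673, 0.0127, 0.2716]
tool_rot: [-3.14, -0.083, 0.0]
force: [-0.5, -0.4, -1.9]
width: 0.0218
```

Run:
```python
from h import *
go([*frombed(-.100,.003),0.271],0.053)
im,s=cap('wrist','w9')
```

```text
t 11.9 pos [0.4673 0.0127 0.2716] yaw 0.053 F [-0.5 -0.4 -1.9] w 0.0218
 shift in cur tool axes cm [-0.83  0.05  0.06]  in target axes [-0.83  0.05  0.06]  rotvec [-0.0001  0.0003 -0.    ]
```

View pics/w9.png

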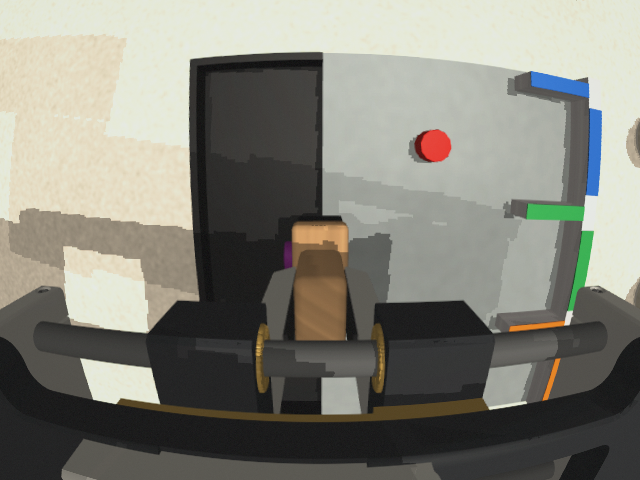

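Call:
send_rows(
  steps=[
    {"dx": -0.8,"dy": 0,"dz": 0,"wx": 0,"wy": 0,"wz": 0,"hand": 1},
    {"dx": -0.7,"dy": 0,"dz": 0,"wx": 0,"wy": 0,"wz": 0,"hand": 1},
    {"dx": 0,"dy": 0,"dz": 0,"wx": 0,"wy": 0,"wz": 0,"hand": 1},
    {"dx": 0,"dy": 0,"dz": -1.5,"wx": 0,"wy": 0,"wz": 0,"hand": 1},
    {"dx": 0,"dy": 0,"dz": -2,"wx": 0,"wy": 0,"wz": 0,"hand": 1},
    {"dx": 3,"dy": 0,"dz": 0,"wx": 0,"wy": 0,"wz": 0,"hand": 1},
    {"dx": 3,"dy": 0,"dz": 0,"wx": 0,"wy": 0,"wz": 0,"hand": 1},
    {"dx": 3,"dy": -2,"dz": 0,"wx": 0,"wy": 0,"wz": 0,"hand": 1},
    {"dx": 0,"dy": 0,"dz": 0,"wx": 0,"wy": 0,"wz": 0,"hand": 1},
    {"dx": 0,"dy": 0,"dz": 0,"wx": 0,"wy": 0,"wz": 0,"hand": 1},
  ],
)

```text
time_s: 13.2
eef_pos: [0.5417, 0.0366, 0.307]
tool_rot: [3.14, 0.084, -0.0]
force: [-0.2, 0.5, -2.0]
width: 0.0218
```

Run:
```python
from h import *
go([*frombed(.015,.0755),0.305],0.053)
im,s=cap('wrist','w10')
```

```text
t 13.2 pos [0.5417 0.0366 0.307 ] yaw 0.0535 F [-0.2  0.5 -2. ] w 0.0218
 shift in cur tool axes cm [ 3.11 -5.2   0.2 ]  in target axes [ 3.11 -5.2   0.2 ]  rotvec [0.0003 0.0003 0.0005]
```

View pics/w10.png

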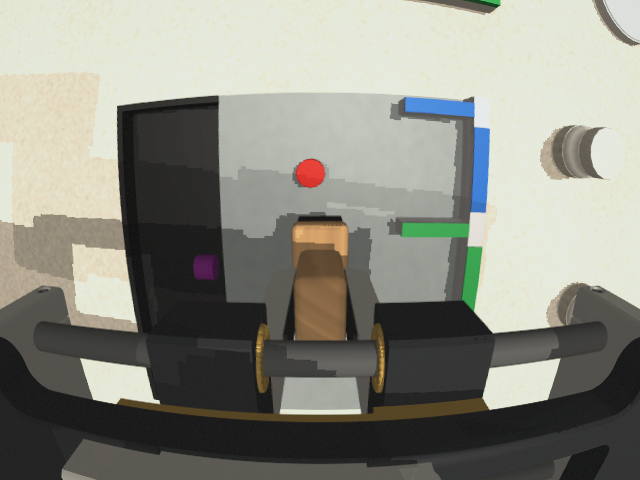

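Call:
send_rows(
  steps=[
    {"dx": 1.5,"dy": -1.2,"dz": 0,"wx": 0,"wy": 0,"wz": 0,"hand": 1},
    {"dx": 1.6,"dy": -2,"dz": 0,"wx": 0,"wy": 0,"wz": 0,"hand": 1},
    {"dx": 0,"dy": -2,"dz": 0,"wx": 0,"wy": 0,"wz": 0,"hand": 1},
    {"dx": 0,"dy": 0,"dz": 1.0,"wx": 0,"wy": 0,"wz": 0,"hand": 1},
    {"dx": 0,"dy": 0,"dz": 1.5,"wx": 0,"wy": 0,"wz": 0,"hand": 1},
    {"dx": 0,"dy": 0,"dz": 0.7,"wx": 0,"wy": 0,"wz": 0,"hand": 1},
    {"dx": 0,"dy": 0,"dz": 0.2,"wx": 0,"wy": 0,"wz": 0,"hand": 1},
    {"dx": 0,"dy": 0,"dz": 0,"wx": 0,"wy": 0,"wz": 0,"hand": 1},
    {"dx": 0,"dy": 0,"dz": 0,"wx": 0,"wy": 0,"wz": 0,"hand": 1},
    {"dx": 0,"dy": 0,"dz": 0,"wx": 0,"wy": 0,"wz": 0,"hand": 1},
  ],
)

```text
time_s: 14.5
eef_pos: [0.5703, 0.0901, 0.2731]
tool_rot: [3.14, 0.083, 0.002]
force: [0.1, 0.4, -1.1]
width: 0.0221
```

Run:
```python
from h import *
go([*frombed(-.106,.0755),0.2715],0.053)
im,s=cap('wrist','w11')
```

```text
t 14.5 pos [0.5703 0.0901 0.2731] yaw 0.0529 F [ 0.1  0.4 -1.1] w 0.0221
 shift in cur tool axes cm [-1.213e+01 -1.000e-02  1.500e-01]  in target axes [-1.213e+01 -1.000e-02  1.600e-01]  rotvec [ 0.0001 -0.001  -0.0001]
```

View pics/w11.png

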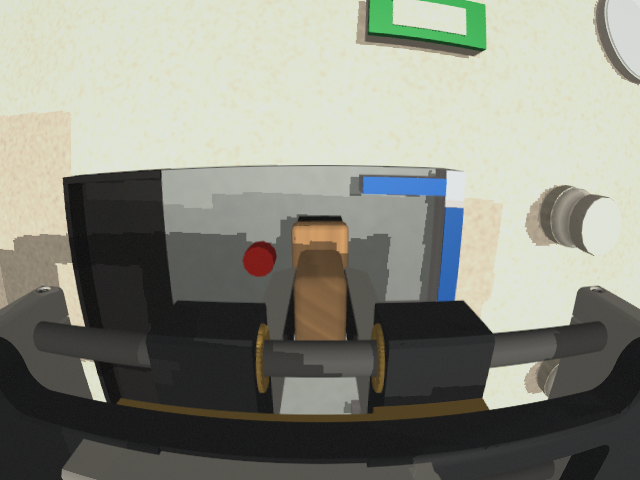

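Call:
send_rows(
  steps=[
    {"dx": -1.0,"dy": 0,"dz": 0.1,"wx": 0,"wy": 0,"wz": 0,"hand": 1},
    {"dx": -1.1,"dy": 0,"dz": 0,"wx": 0,"wy": 0,"wz": 0,"hand": 1},
    {"dx": -1.1,"dy": 0,"dz": 0,"wx": 0,"wy": 0,"wz": 0,"hand": 1},
    {"dx": -1.1,"dy": 0,"dz": 0,"wx": 0,"wy": 0,"wz": 0,"hand": 1},
    {"dx": -1.1,"dy": 0,"dz": 0,"wx": 0,"wy": 0,"wz": 0,"hand": 1},
    {"dx": -1.1,"dy": 0,"dz": 0,"wx": 0,"wy": 0,"wz": 0,"hand": 1},
    {"dx": -1.1,"dy": 0,"dz": 0,"wx": 0,"wy": 0,"wz": 0,"hand": 1},
    {"dx": -1.1,"dy": 0,"dz": 0,"wx": 0,"wy": 0,"wz": 0,"hand": 1},
    {"dx": -1.0,"dy": 0,"dz": 0,"wx": 0,"wy": 0,"wz": 0,"hand": 1},
    {"dx": -1.0,"dy": 0,"dz": 0,"wx": 0,"wy": 0,"wz": 0,"hand": 1},
  ],
)

```text
time_s: 15.8
eef_pos: [0.4626, 0.0845, 0.2717]
tool_rot: [3.14, 0.083, 0.0]
force: [-0.6, -0.9, -1.7]
width: 0.0219
```

Call:
send_rows(
  steps=[
    {"dx": -0.8,"dy": 0,"dz": 0,"wx": 0,"wy": 0,"wz": 0,"hand": 1},
    {"dx": -0.6,"dy": 0,"dz": 0,"wx": 0,"wy": 0,"wz": 0,"hand": 1},
    {"dx": 0,"dy": 0,"dz": 0,"wx": 0,"wy": 0,"wz": 0,"hand": 1},
    {"dx": 0,"dy": 0,"dz": -1.5,"wx": 0,"wy": 0,"wz": 0,"hand": 1},
    {"dx": 0,"dy": 0,"dz": -3,"wx": 0,"wy": 0,"wz": 0,"hand": 1},
    {"dx": 3,"dy": 2,"dz": -2,"wx": 0,"wy": 0,"wz": 0,"hand": 1},
    {"dx": 3,"dy": 3,"dz": 0,"wx": 0,"wy": 0,"wz": 0,"hand": 1},
    {"dx": 3,"dy": 3.5,"dz": 0,"wx": 0,"wy": 0,"wz": 0,"hand": 1},
    {"dx": 0,"dy": 3.5,"dz": 0,"wx": 0,"wy": 0,"wz": 0,"hand": 1},
    {"dx": 0,"dy": 0,"dz": 0,"wx": 0,"wy": 0,"wz": 0,"hand": 1},
  ],
)

```text
time_s: 17.05
eef_pos: [0.5464, -0.0334, 0.3377]
tool_rot: [3.14, 0.078, 0.002]
force: [-0.5, 0.2, -2.2]
width: 0.0217
```

Run:
```python
from h import *
plan([0.6160,-0.2995,0.335],0.122,10)
im,s=cap('wrist','w12')
```

```text
t 17.05 pos [ 0.5464 -0.0334  0.3377] yaw 0.0496 q [-0.22  0.21  1.68 -0.    1.25 -0.27] F [-0.5  0.2 -2.2] w 0.0217 rot/row [ 0.0001 -0.0001 -0.0072]
0 [0.56 2.69 0.03]
1 [0.54 2.7  0.03]
2 [0.52 2.7  0.03]
3 [0.5  2.7  0.03]
4 [0.49 2.71 0.03]
5 [0.47 2.71 0.03]
6 [0.45 2.71 0.03]
7 [0.43 2.72 0.03]
8 [0.41 2.72 0.03]
9 [0.39 2.72 0.03]
```

View pics/w12.png

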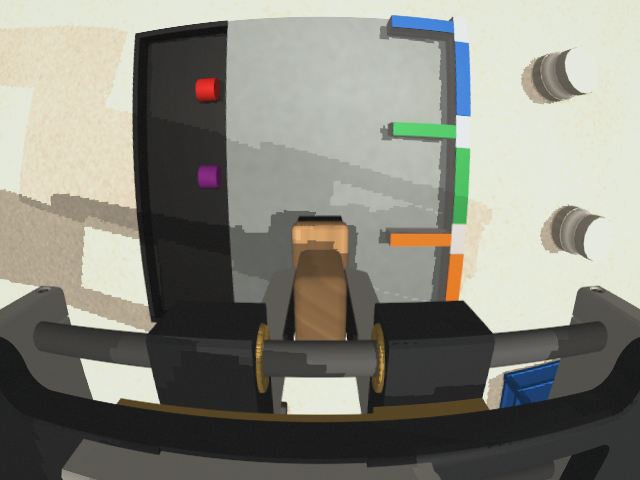

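Call:
send_rows(
  steps=[
    {"dx": 0.56,"dy": 2.69,"dz": 0,"wx": 0,"wy": 0,"wz": -0.007,"hand": 1},
    {"dx": 0.54,"dy": 2.7,"dz": 0,"wx": 0,"wy": 0,"wz": -0.007,"hand": 1},
    {"dx": 0.52,"dy": 2.7,"dz": 0,"wx": 0,"wy": 0,"wz": -0.007,"hand": 1},
    {"dx": 0.5,"dy": 2.7,"dz": 0,"wx": 0,"wy": 0,"wz": -0.007,"hand": 1},
    {"dx": 0.49,"dy": 2.71,"dz": 0,"wx": 0,"wy": 0,"wz": -0.007,"hand": 1},
    {"dx": 0.47,"dy": 2.71,"dz": 0,"wx": 0,"wy": 0,"wz": -0.007,"hand": 1},
    {"dx": 0.45,"dy": 2.71,"dz": 0,"wx": 0,"wy": 0,"wz": -0.007,"hand": 1},
    {"dx": 0.43,"dy": 2.72,"dz": 0,"wx": 0,"wy": 0,"wz": -0.007,"hand": 1},
    {"dx": 0.41,"dy": 2.72,"dz": 0,"wx": 0,"wy": 0,"wz": -0.007,"hand": 1},
    {"dx": 0.39,"dy": 2.72,"dz": 0,"wx": 0,"wy": 0,"wz": -0.007,"hand": 1},
  ],
)

```text
time_s: 18.35
eef_pos: [0.6164, -0.2963, 0.3371]
tool_rot: [-3.135, -0.196, -0.0]
force: [0.3, 0.4, -1.3]
width: 0.0222
```

Call:
send_rows(
  steps=[
    {"dx": 0,"dy": 0,"dz": 0,"wx": 0,"wy": 0,"wz": 0,"hand": 1},
    {"dx": 0,"dy": 0,"dz": 1.5,"wx": 0,"wy": 0,"wz": 0,"hand": 1},
    {"dx": 0,"dy": 0,"dz": 2.5,"wx": 0,"wy": 0,"wz": 0,"hand": 1},
    {"dx": 0,"dy": 0,"dz": 2.0,"wx": 0,"wy": 0,"wz": 0,"hand": 1},
    {"dx": 0,"dy": 0,"dz": 1.0,"wx": 0,"wy": 0,"wz": 0,"hand": 1},
    {"dx": 0,"dy": 0,"dz": 0.5,"wx": 0,"wy": 0,"wz": 0,"hand": 1},
    {"dx": 0,"dy": 0,"dz": 0,"wx": 0,"wy": 0,"wz": 0,"hand": 1},
    {"dx": 0,"dy": 0,"dz": 0,"wx": 0,"wy": 0,"wz": 0,"hand": 1},
    {"dx": 0,"dy": 0,"dz": 0,"wx": 0,"wy": 0,"wz": 0,"hand": 1},
    {"dx": 0,"dy": 0,"dz": 0,"wx": 0,"wy": 0,"wz": 0,"hand": 1},
  ],
)

```text
time_s: 19.6
eef_pos: [0.6159, -0.2973, 0.2622]
tool_rot: [3.135, 0.193, 0.001]
force: [0.4, -0.2, -2.1]
width: 0.0217
```

Run:
```python
from h import *
go([0.6160,-0.2995,0.2516],0.122)
im,s=cap('wrist','w13')
```

```text
t 19.6 pos [ 0.6159 -0.2973  0.2622] yaw 0.1229 F [ 0.4 -0.2 -2.1] w 0.0217
 shift in cur tool axes cm [-0.01  0.22  1.06]  in target axes [-0.01  0.22  1.06]  rotvec [ 0.0006 -0.0007  0.0009]
```

View pics/w13.png

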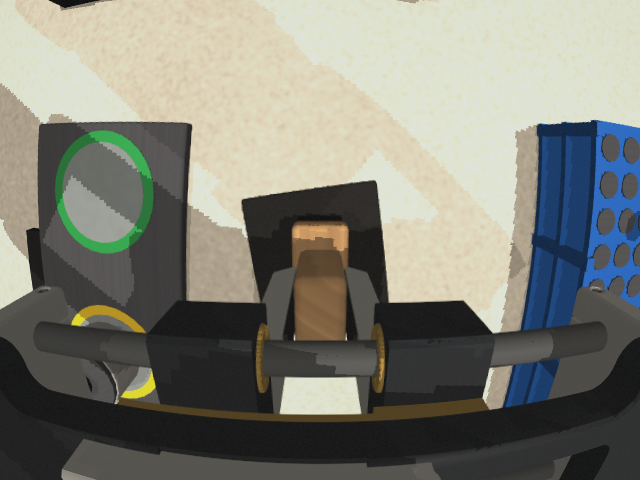

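Call:
send_rows(
  steps=[
    {"dx": 0,"dy": 0.2,"dz": 0.5,"wx": 0,"wy": 0,"wz": 0,"hand": 1},
    {"dx": 0,"dy": 0,"dz": 0.3,"wx": 0,"wy": 0,"wz": 0,"hand": 1},
    {"dx": 0,"dy": 0,"dz": 0.2,"wx": 0,"wy": 0,"wz": 0,"hand": 1},
    {"dx": 0,"dy": 0,"dz": 0.05,"wx": 0,"wy": 0,"wz": 0,"hand": 1},
    {"dx": 0,"dy": 0,"dz": 0,"wx": 0,"wy": 0,"wz": 0,"hand": 1},
    {"dx": 0,"dy": 0,"dz": 0,"wx": 0,"wy": 0,"wz": 0,"hand": 1},
    {"dx": 0,"dy": 0,"dz": 0,"wx": 0,"wy": 0,"wz": 0,"hand": 0.4},
    {"dx": 0,"dy": 0,"dz": 0,"wx": 0,"wy": 0,"wz": 0,"hand": 0},
    {"dx": 0,"dy": 0,"dz": 0,"wx": 0,"wy": 0,"wz": 0,"hand": -0.5},
    {"dx": 0,"dy": 0,"dz": 0,"wx": 0,"wy": 0,"wz": 0,"hand": -1},
  ],
)

```text
time_s: 20.9
eef_pos: [0.616, -0.2991, 0.251]
tool_rot: [3.136, 0.193, 0.0]
force: [-0.4, -0.0, -0.9]
width: 0.0545
```

Call:
send_rows(
  steps=[
    {"dx": 0,"dy": 0,"dz": 0,"wx": 0,"wy": 0,"wz": 0,"hand": -1},
    {"dx": 0,"dy": 0,"dz": -1,"wx": 0,"wy": 0,"wz": 0,"hand": -1},
    {"dx": 0,"dy": 0,"dz": -2.5,"wx": 0,"wy": 0,"wz": 0,"hand": -1},
    {"dx": 0,"dy": 0,"dz": -2.5,"wx": 0,"wy": 0,"wz": 0,"hand": -1},
    {"dx": 0,"dy": 2,"dz": -2,"wx": 0,"wy": 0,"wz": 0,"hand": -1},
    {"dx": 0,"dy": 2.5,"dz": -2,"wx": 0,"wy": 0,"wz": 0,"hand": -1},
    {"dx": 0,"dy": 2.5,"dz": -1,"wx": 0,"wy": 0,"wz": 0,"hand": -1},
    {"dx": 0,"dy": 1,"dz": 0,"wx": 0,"wy": 0,"wz": 0,"hand": -1},
    {"dx": 0,"dy": 0,"dz": 0,"wx": 0,"wy": 0,"wz": 0,"hand": -1},
    {"dx": 0,"dy": 0,"dz": 0,"wx": 0,"wy": 0,"wz": 0,"hand": -1},
  ],
)

```text
time_s: 22.15
eef_pos: [0.6257, -0.3775, 0.36]
tool_rot: [-3.134, -0.194, 0.002]
force: [-0.7, 0.2, -0.7]
width: 0.0939
```

Run:
```python
from h import *
im,s=cap('wrist','w14');print(s['eef_pos'],s['width'])
im,_=cap('side','s14');im,_=cap('top','t14')
```

```text
[ 0.6256924  -0.37753817  0.36003276] 0.09388679266884958
```

View pics/w14.png

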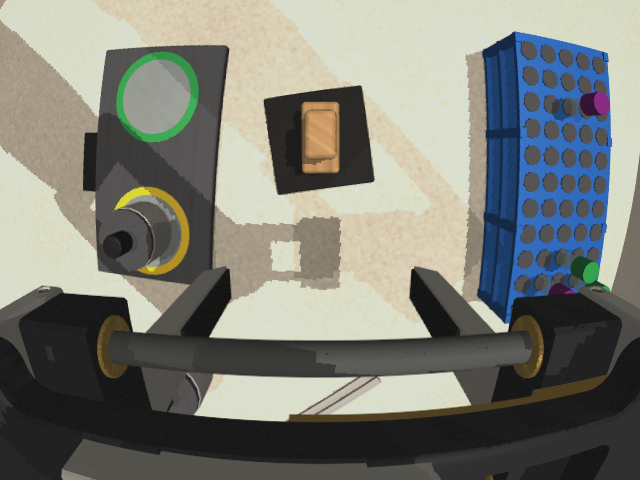

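View pics/s14.png

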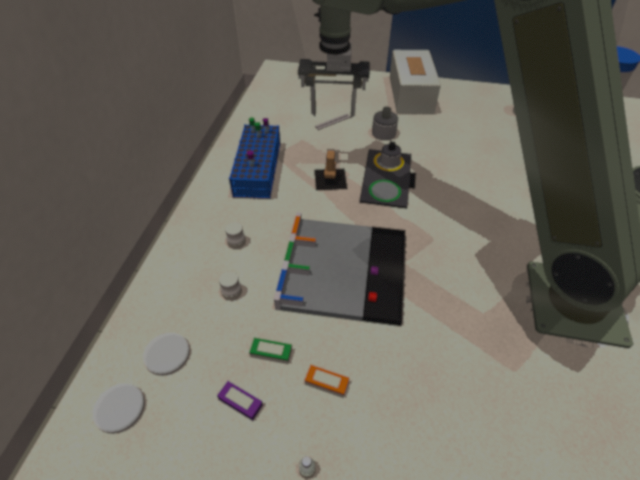

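Run:
```python
from h import *
s=sensors.read_state()
m=cv2.imread('pics/w14.png');hsv=cv2.cvtColor(m,cv2.COLOR_BGR2HSV)
for nm,lo,hi in(('green',(50,90,60),(75,255,255)),('yellow',(20,110,90),(33,255,255))):
    g=cv2.inRange(hsv,lo,hi);g[:, 250:]=0;g[300:]=0
    pts=np.argwhere(g)[:,::-1];P=np.array([onz('wrist',u,v,.012,s)[:2] for u,v in pts]);print(nm,cv2.minEnclosingCircle(P.astype(np.float32)*1000))
cv2.imwrite('pics/c14.png',cv2.resize(m[170:290,80:230],None,fx=5,fy=5,interpolation=cv2.INTER_CUBIC))
t=cv2.imread('pics/t14.png');cv2.imwrite('pics/c14t.png',cv2.resize(t[270:350,380:520],None,fx=5,fy=5,interpolation=cv2.INTER_CUBIC))
```

```text
green ((457.7615661621094, -271.7193908691406), 44.22435760498047)Traceback (most recent call last):
  File "<stdin>", line 6, in <module>
  File "h.py", line 15, in onz
    o,d=ray(n,u,v,s);return o+d*(z-o[2])/d[2]
        ~~~^^^^^^^^^
  File "h.py", line 6, in ray
    m=imaging.camera_model(n);K=m['K']
ValueError: time passes only in moves, steps and waits
```

Too many model calls; I'll cache the calibration locally.

```bash
sed -i 's/imaging.camera_model(n)/CM(n)/' h.py; cat > hh.txt <<'E'
import functools
@functools.lru_cache(None)
def CM(n): return imaging.camera_model(n)
E
sed -i '3r hh.txt' h.py
python3 - <<'E'
from h import *
s=sensors.read_state()
m=cv2.imread('pics/w14.png');hsv=cv2.cvtColor(m,cv2.COLOR_BGR2HSV)
for nm,lo,hi in(('green',(50,90,60),(75,255,255)),('yellow',(20,110,90),(33,255,255))):
    g=cv2.inRange(hsv,lo,hi);g[:, 250:]=0;g[300:]=0
    pts=np.argwhere(g)[:,::-1];P=np.array([onz('wrist',u,v,.012,s)[:2] for u,v in pts]);print(nm,cv2.minEnclosingCircle(P.astype(np.float32)*1000))
cv2.imwrite('pics/c14.png',cv2.resize(m[170:290,80:230],None,fx=5,fy=5,interpolation=cv2.INTER_CUBIC))
t=cv2.imread('pics/t14.png');cv2.imwrite('pics/c14t.png',cv2.resize(t[270:350,380:520],None,fx=5,fy=5,interpolation=cv2.INTER_CUBIC))
E
```

```text
green ((457.7615661621094, -271.7193908691406), 44.22435760498047)
yellow ((460.713134765625, -401.7673034667969), 44.48699951171875)
```

View pics/c14.png

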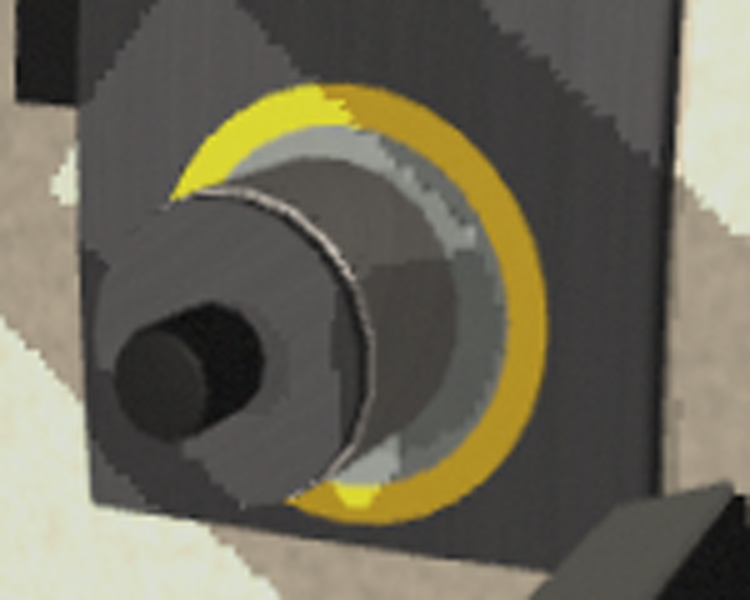

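View pics/c14t.png

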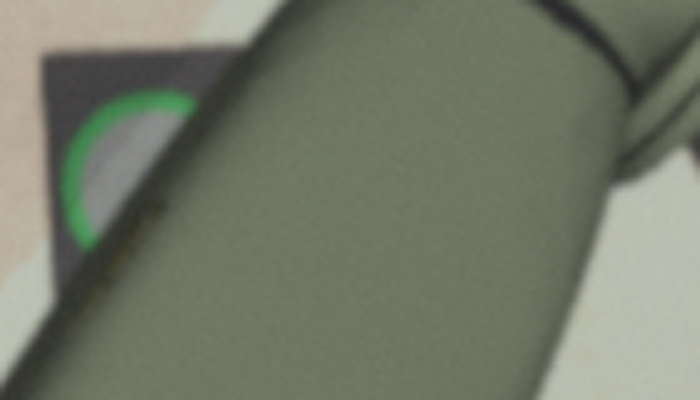

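Run:
```python
from h import *
s=sensors.read_state()
print(onz('wrist',112,247,.079,s),'knob base',onz('wrist',80+225/5,170+358/5,.057,s))
print(onz('top',475,306.5,.079),onz('side',392,144,.079), tri(ray('wrist',112,247,s),ray('side',392,144)))
plan([0.4577,-0.402,0.30],0.01,8)
```

```text
[ 0.45870311 -0.40062772  0.079     ] knob base [ 0.45920021 -0.40139128  0.057     ]
[ 0.45573663 -0.39912286  0.079     ] [ 0.45641562 -0.39354071  0.079     ] (array([ 0.4559828 , -0.40212543,  0.07334698]), [0.0006912719161433712, 0.0006912719161432675])
t 22.3 pos [ 0.6259 -0.3776  0.3605] yaw 0.1239 q [-0.66  0.57  1.14  0.    1.43 -0.78] F [ 1.  -0.1  0.2] w 0.0939 rot/row [-0.0001  0.0001  0.0142]
0 [-2.12  0.04  0.76]
1 [-2.12  0.07  0.76]
2 [-2.12  0.1   0.76]
3 [-2.12  0.13  0.76]
4 [-2.12  0.16  0.76]
5 [-2.11  0.19  0.76]
6 [-2.11  0.22  0.76]
7 [-2.11  0.25  0.76]
```

Call:
send_rows(
  steps=[
    {"dx": -2.12,"dy": 0.04,"dz": 0.7,"wx": 0,"wy": 0,"wz": 0.013,"hand": -1},
    {"dx": -2.12,"dy": 0.07,"dz": 0.7,"wx": 0,"wy": 0,"wz": 0.013,"hand": -1},
    {"dx": -2.12,"dy": 0.1,"dz": 0.7,"wx": 0,"wy": 0,"wz": 0.013,"hand": -1},
    {"dx": -2.12,"dy": 0.13,"dz": 0.7,"wx": 0,"wy": 0,"wz": 0.013,"hand": -1},
    {"dx": -2.12,"dy": 0.16,"dz": 0.7,"wx": 0,"wy": 0,"wz": 0.013,"hand": -1},
    {"dx": -2.11,"dy": 0.18,"dz": 0.7,"wx": 0,"wy": 0,"wz": 0.013,"hand": -1},
    {"dx": -2.11,"dy": 0.2,"dz": 0.7,"wx": 0,"wy": 0,"wz": 0.013,"hand": -1},
    {"dx": -2.05,"dy": 0.2,"dz": 0.7,"wx": 0,"wy": 0,"wz": 0.013,"hand": -1},
    {"dx": 0,"dy": 0,"dz": 0,"wx": 0,"wy": 0,"wz": 0,"hand": -1},
    {"dx": 0,"dy": 0,"dz": 0,"wx": 0,"wy": 0,"wz": 0,"hand": -1},
  ],
)

```text
time_s: 23.55
eef_pos: [0.4591, -0.4022, 0.3057]
tool_rot: [3.141, 0.031, 0.002]
force: [-0.0, -0.1, -0.1]
width: 0.0942
```

Run:
```python
from h import *
go([0.4582,-0.401,0.217],0.02)
im,s=cap('wrist','w15')
```

```text
t 23.55 pos [ 0.4591 -0.4022  0.3057] yaw 0.0195 F [-0.  -0.1 -0.1] w 0.0942
 shift in cur tool axes cm [-0.09 -0.13  8.87]  in target axes [-0.08 -0.12  8.87]  rotvec [ 0.0006 -0.001  -0.0005]
```

View pics/w15.png

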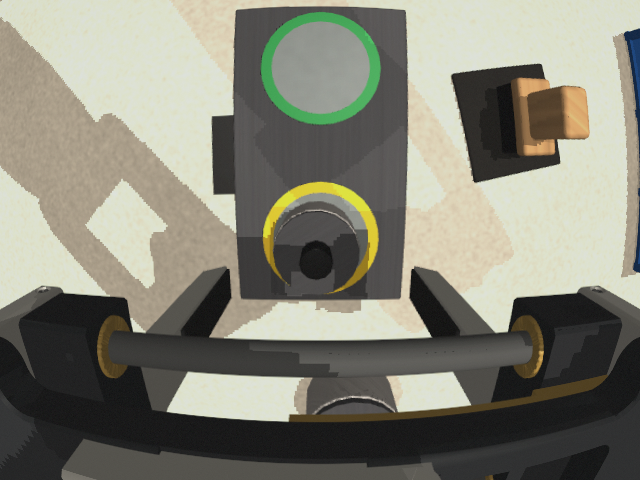

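Call:
send_rows(
  steps=[
    {"dx": -0.1,"dy": -0.1,"dz": 1.5,"wx": 0,"wy": 0,"wz": 0,"hand": -1},
    {"dx": 0,"dy": 0,"dz": 2.5,"wx": 0,"wy": 0,"wz": 0,"hand": -1},
    {"dx": 0,"dy": 0,"dz": 2.5,"wx": 0,"wy": 0,"wz": 0,"hand": -1},
    {"dx": 0,"dy": 0,"dz": 1.5,"wx": 0,"wy": 0,"wz": 0,"hand": -1},
    {"dx": 0,"dy": 0,"dz": 0.6,"wx": 0,"wy": 0,"wz": 0,"hand": -1},
    {"dx": 0,"dy": 0,"dz": 0,"wx": 0,"wy": 0,"wz": 0,"hand": -1},
    {"dx": 0,"dy": 0,"dz": 0,"wx": 0,"wy": 0,"wz": 0,"hand": -1},
    {"dx": 0,"dy": 0,"dz": 0,"wx": 0,"wy": 0,"wz": 0,"hand": -0.7},
    {"dx": 0,"dy": 0,"dz": 0,"wx": 0,"wy": 0,"wz": 0,"hand": -0.5},
    {"dx": 0,"dy": 0,"dz": 0,"wx": 0,"wy": 0,"wz": 0,"hand": -0.3},
  ],
  force=10,
)

```text
time_s: 24.85
eef_pos: [0.4574, -0.4015, 0.2195]
tool_rot: [3.141, 0.03, 0.0]
force: [-0.5, -0.2, 0.3]
width: 0.0677
```

Call:
send_rows(
  steps=[
    {"dx": 0,"dy": 0,"dz": 0,"wx": 0,"wy": 0,"wz": 0,"hand": 0},
    {"dx": 0,"dy": 0,"dz": 0,"wx": 0,"wy": 0,"wz": 0,"hand": 0},
    {"dx": 0,"dy": 0,"dz": 0,"wx": 0,"wy": 0,"wz": 0,"hand": 0},
    {"dx": 0,"dy": -0.3,"dz": 0,"wx": 0,"wy": 0,"wz": 0,"hand": 0},
    {"dx": 0,"dy": -0.6,"dz": 0,"wx": 0,"wy": 0,"wz": 0,"hand": 0},
    {"dx": 0,"dy": -0.9,"dz": 0,"wx": 0,"wy": 0,"wz": 0,"hand": 0},
    {"dx": 0,"dy": -0.9,"dz": 0,"wx": 0,"wy": 0,"wz": 0,"hand": 0},
    {"dx": 0,"dy": -0.9,"dz": 0,"wx": 0,"wy": 0,"wz": 0,"hand": 0},
    {"dx": 0,"dy": -0.6,"dz": 0,"wx": 0,"wy": 0,"wz": 0,"hand": 0},
    {"dx": 0,"dy": -0.3,"dz": 0,"wx": 0,"wy": 0,"wz": 0,"hand": 0},
  ],
)

```text
time_s: 26.1
eef_pos: [0.4566, -0.3559, 0.2192]
tool_rot: [3.141, 0.031, 0.0]
force: [-0.6, -3.3, -0.0]
width: 0.0576
```

Run:
```python
from h import *
go([0.4577,-0.2717,0.2175],0.02)
im,s=cap('wrist','w16')
```

```text
t 26.1 pos [ 0.4566 -0.3559  0.2192] yaw 0.0194 F [-0.6 -3.3 -0. ] w 0.0576
 shift in cur tool axes cm [ 0.28 -8.42  0.17]  in target axes [ 0.28 -8.42  0.17]  rotvec [ 0.0001 -0.     -0.0006]
```

View pics/w16.png

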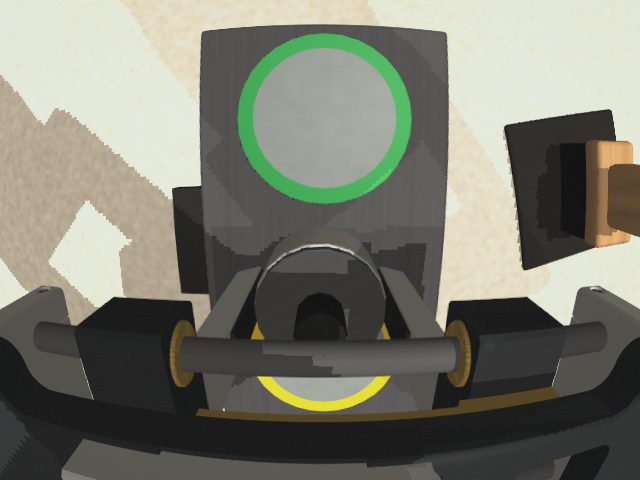

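Call:
send_rows(
  steps=[
    {"dx": 0.03,"dy": -0.5,"dz": 0,"wx": 0,"wy": 0,"wz": 0,"hand": 0},
    {"dx": 0.03,"dy": -0.9,"dz": 0,"wx": 0,"wy": 0,"wz": 0,"hand": 0},
    {"dx": 0.03,"dy": -1.1,"dz": 0,"wx": 0,"wy": 0,"wz": 0,"hand": 0},
    {"dx": 0.03,"dy": -1.1,"dz": 0,"wx": 0,"wy": 0,"wz": 0,"hand": 0},
    {"dx": 0.03,"dy": -1.1,"dz": 0,"wx": 0,"wy": 0,"wz": 0,"hand": 0},
    {"dx": 0.03,"dy": -1.1,"dz": 0,"wx": 0,"wy": 0,"wz": 0,"hand": 0},
    {"dx": 0.03,"dy": -1.0,"dz": 0,"wx": 0,"wy": 0,"wz": 0,"hand": 0},
    {"dx": 0.03,"dy": -0.7,"dz": 0,"wx": 0,"wy": 0,"wz": 0,"hand": 0},
    {"dx": 0.02,"dy": -0.5,"dz": 0,"wx": 0,"wy": 0,"wz": 0,"hand": 0},
    {"dx": 0.02,"dy": -0.3,"dz": 0,"wx": 0,"wy": 0,"wz": 0,"hand": 0},
  ],
)

```text
time_s: 27.4
eef_pos: [0.4578, -0.2732, 0.2192]
tool_rot: [3.141, 0.03, -0.0]
force: [0.3, -3.0, -0.2]
width: 0.0578
```

Run:
```python
from h import *
go([0.4577,-0.2717,0.2175],0.02)
im,s=cap('wrist','w17')
```

```text
t 27.4 pos [ 0.4578 -0.2732  0.2192] yaw 0.0191 F [ 0.3 -3.  -0.2] w 0.0578
 shift in cur tool axes cm [-0.   -0.15  0.17]  in target axes [-0.   -0.15  0.17]  rotvec [ 0.0003  0.     -0.0009]
```

View pics/w17.png

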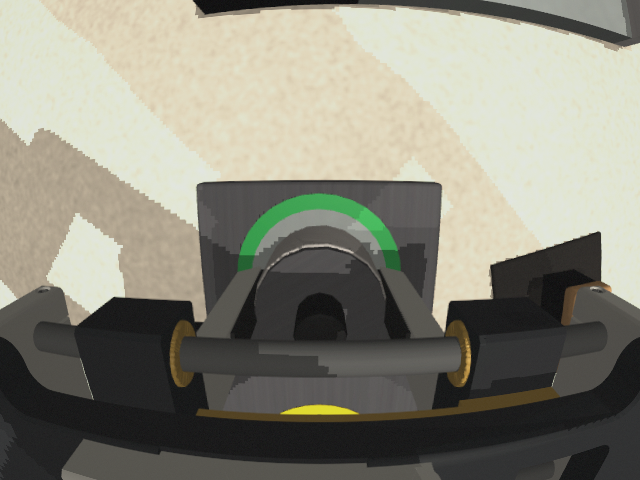

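Call:
send_rows(
  steps=[
    {"dx": 0,"dy": -0.15,"dz": 0,"wx": 0,"wy": 0,"wz": 0,"hand": 0},
    {"dx": 0,"dy": 0,"dz": 0,"wx": 0,"wy": 0,"wz": 0,"hand": 0},
    {"dx": 0,"dy": 0,"dz": 0,"wx": 0,"wy": 0,"wz": 0,"hand": -0.4},
    {"dx": 0,"dy": 0,"dz": 0,"wx": 0,"wy": 0,"wz": 0,"hand": -0.7},
    {"dx": 0,"dy": 0,"dz": 0,"wx": 0,"wy": 0,"wz": 0,"hand": -1},
    {"dx": 0,"dy": 0,"dz": 0,"wx": 0,"wy": 0,"wz": 0,"hand": -1},
    {"dx": 0,"dy": 0,"dz": -2,"wx": 0,"wy": 0,"wz": 0,"hand": -1},
    {"dx": 0,"dy": 0,"dz": -4,"wx": 0,"wy": 0,"wz": 0,"hand": -1},
    {"dx": 0,"dy": 0,"dz": -5,"wx": 0,"wy": 0,"wz": 0,"hand": -1},
    {"dx": 0,"dy": 0,"dz": -5,"wx": 0,"wy": 0,"wz": 0,"hand": -1},
  ],
)

```text
time_s: 28.7
eef_pos: [0.4575, -0.2716, 0.3804]
tool_rot: [-3.141, -0.03, 0.001]
force: [1.0, -0.8, -0.1]
width: 0.0937
```

Run:
```python
from h import *
# target: view of mailers. jaw axis along mailer y
plan([0.58,0.20,0.38],np.pi/2,13)
im,s=cap('wrist','w18');im,_=cap('side','s18')
```

```text
t 28.7 pos [ 0.4575 -0.2716  0.3804] yaw 0.0189 q [-0.7   0.14  1.67  0.    1.33 -0.72] F [ 1.  -0.8 -0.1] w 0.0937 rot/row [-1.000e-04 -0.000e+00 -1.194e-01]
0 [ 1.01 -3.61  0.  ]
1 [ 1.43 -3.46  0.  ]
2 [ 1.84 -3.27  0.  ]
3 [ 2.21 -3.03  0.  ]
4 [ 2.56 -2.74  0.  ]
5 [ 2.86 -2.42  0.  ]
6 [ 3.13 -2.06  0.  ]
7 [ 3.36 -1.67  0.  ]
8 [ 3.53 -1.26  0.  ]
9 [ 3.66 -0.83  0.  ]
10 [ 3.73 -0.39  0.  ]
11 [3.75 0.06 0.  ]
12 [3.71 0.5  0.  ]
```

View pics/w18.png

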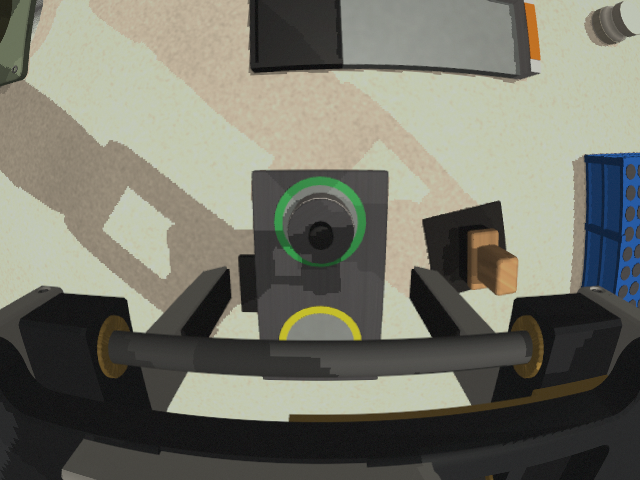

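View pics/s18.png

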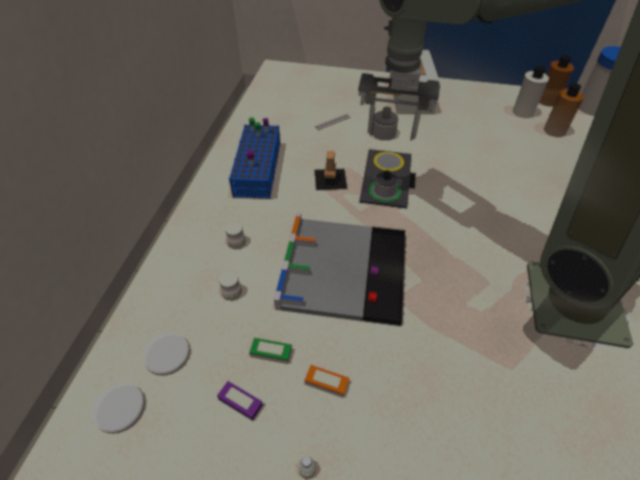

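Run:
```python
from h import *
s=sensors.read_state()
m=cv2.imread('pics/w18.png');hsv=cv2.cvtColor(m,cv2.COLOR_BGR2HSV)
g=cv2.inRange(hsv,(50,90,60),(75,255,255));g[:,400:]=0
pts=np.argwhere(g)[:,::-1];P=np.array([onz('wrist',u,v,.012,s)[:2] for u,v in pts]);print(cv2.minEnclosingCircle(P.astype(np.float32)*1000))
for v in (233,236,238): print(onz('wrist',320.5,v,.079,s))
```

```text
((463.8032531738281, -277.1838684082031), 44.91618347167969)
[ 0.46359674 -0.27246016  0.079     ]
[ 0.46364621 -0.27489674  0.079     ]
[ 0.46367931 -0.2765263   0.079     ]
```

Run:
```python
from h import *
plan([0.69,0.26,0.37],np.pi/2,16)
```

```text
t 28.8 pos [ 0.4594 -0.2731  0.3862] yaw 0.0192 q [-0.7   0.13  1.67  0.    1.33 -0.72] F [ 0.2  0.2 -0.5] w 0.094 rot/row [ 0.0009 -0.0001 -0.097 ]
0 [ 1.5  -3.3   0.09]
1 [ 1.82 -3.14  0.09]
2 [ 2.11 -2.95  0.09]
3 [ 2.39 -2.73  0.1 ]
4 [ 2.64 -2.49  0.1 ]
5 [ 2.87 -2.22  0.1 ]
6 [ 3.07 -1.93  0.1 ]
7 [ 3.25 -1.63  0.1 ]
8 [ 3.39 -1.3   0.1 ]
9 [ 3.5  -0.97  0.1 ]
10 [ 3.58 -0.63  0.11]
11 [ 3.62 -0.28  0.11]
12 [3.63 0.07 0.11]
13 [3.61 0.42 0.1 ]
14 [3.55 0.77 0.1 ]
15 [3.46 1.11 0.1 ]
```

Call:
send_rows(
  steps=[
    {"dx": 1.5,"dy": -3.3,"dz": 0.1,"wx": 0,"wy": 0,"wz": -0.097,"hand": -1},
    {"dx": 1.82,"dy": -3.14,"dz": 0.1,"wx": 0,"wy": 0,"wz": -0.097,"hand": -1},
    {"dx": 2.11,"dy": -2.95,"dz": 0.1,"wx": 0,"wy": 0,"wz": -0.097,"hand": -1},
    {"dx": 2.39,"dy": -2.73,"dz": 0.1,"wx": 0,"wy": 0,"wz": -0.097,"hand": -1},
    {"dx": 2.64,"dy": -2.49,"dz": 0.1,"wx": 0,"wy": 0,"wz": -0.097,"hand": -1},
    {"dx": 2.87,"dy": -2.22,"dz": 0.1,"wx": 0,"wy": 0,"wz": -0.097,"hand": -1},
    {"dx": 3.07,"dy": -1.93,"dz": 0.1,"wx": 0,"wy": 0,"wz": -0.097,"hand": -1},
    {"dx": 3.25,"dy": -1.63,"dz": 0.1,"wx": 0,"wy": 0,"wz": -0.097,"hand": -1},
    {"dx": 3.39,"dy": -1.3,"dz": 0.1,"wx": 0,"wy": 0,"wz": -0.097,"hand": -1},
    {"dx": 3.5,"dy": -0.97,"dz": 0.1,"wx": 0,"wy": 0,"wz": -0.097,"hand": -1},
  ],
)

```text
time_s: 30.05
eef_pos: [0.6019, 0.0624, 0.3679]
tool_rot: [-2.762, -1.495, 0.002]
force: [0.2, 0.7, 0.7]
width: 0.0944
```

Call:
send_rows(
  steps=[
    {"dx": 3.58,"dy": -0.63,"dz": 0.1,"wx": 0,"wy": 0,"wz": -0.097,"hand": -1},
    {"dx": 3.62,"dy": -0.28,"dz": 0.1,"wx": 0,"wy": 0,"wz": -0.097,"hand": -1},
    {"dx": 3.63,"dy": 0.07,"dz": 0.1,"wx": 0,"wy": 0,"wz": -0.097,"hand": -1},
    {"dx": 3.61,"dy": 0.42,"dz": 0.1,"wx": 0,"wy": 0,"wz": -0.097,"hand": -1},
    {"dx": 3.55,"dy": 0.77,"dz": 0.1,"wx": 0,"wy": 0,"wz": -0.097,"hand": -1},
    {"dx": 3.46,"dy": 1.11,"dz": 0.1,"wx": 0,"wy": 0,"wz": -0.097,"hand": -1},
    {"dx": 0,"dy": 0,"dz": 0,"wx": 0,"wy": 0,"wz": 0,"hand": -1},
    {"dx": 0,"dy": 0,"dz": 0,"wx": 0,"wy": 0,"wz": 0,"hand": -1},
    {"dx": 0,"dy": 0,"dz": 0,"wx": 0,"wy": 0,"wz": 0,"hand": -1},
    {"dx": 0,"dy": 0,"dz": 0,"wx": 0,"wy": 0,"wz": 0,"hand": -1},
  ],
)

```text
time_s: 31.3
eef_pos: [0.6882, 0.2603, 0.3634]
tool_rot: [2.223, 2.22, -0.0]
force: [0.6, -0.3, 0.7]
width: 0.0939
```

Run:
```python
from h import *
im,s=cap('wrist','w19');go([0.69,.26,.37],np.pi/2,s)
m=im[:,:,::-1];hsv=cv2.cvtColor(np.ascontiguousarray(m),cv2.COLOR_BGR2HSV)
```

```text
t 31.3 pos [0.6882 0.2603 0.3634] yaw 1.5695 F [ 0.6 -0.3  0.7] w 0.0939
 shift in cur tool axes cm [-0.03  0.18 -0.66]  in target axes [-0.03  0.18 -0.66]  rotvec [-0.      0.0001 -0.0013]
```

View pics/w19.png

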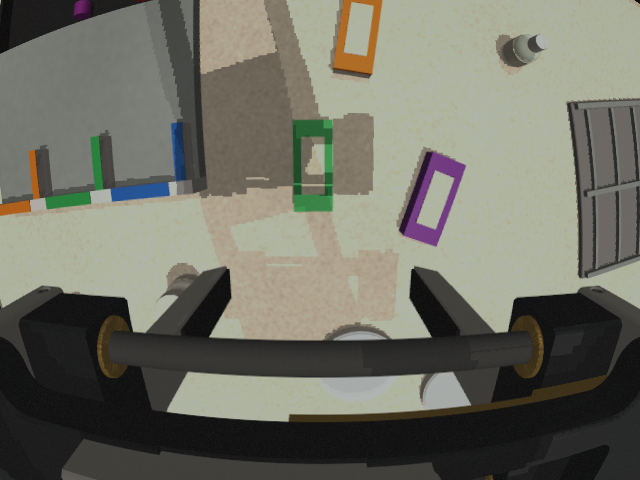

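Run:
```python
import cv2
im=cv2.imread('pics/w19.png')
cv2.imwrite('pics/c19.png',cv2.resize(im[105:225,270:360],None,fx=5,fy=5,interpolation=cv2.INTER_CUBIC))
```

```text
(no output)
```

View pics/c19.png

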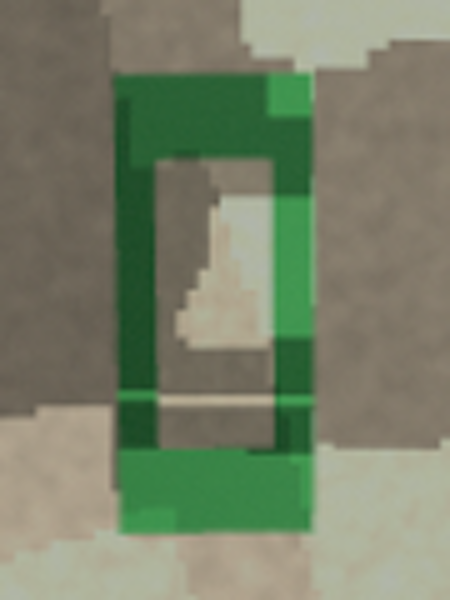

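```bash
cat >> h.py <<'E'
def quad(L,z,s,f=1,ox=0,oy=0):
    P=np.array([onz('wrist',u/f+ox,v/f+oy,z,s) for u,v in L]);e=P[[1,2,3,0]]-P
    print('c',P.mean(0).round(4),'len',np.linalg.norm(e,axis=1).round(4),'ang',np.round(np.arctan2(e[:,1],e[:,0]),3))
    return P.mean(0)
E
python3 - <<'E'
from h import *
s=sensors.read_state()
quad([(116,74),(313,72),(313,532),(119,533)],.022,s,5,270,105)
# height check : centre vs top/side
t=cv2.imread('pics/s18.png')
print(tri(ray('wrist',270+215/5,105+303/5,s),ray('side',270.7,349.3)))
c=onz('wrist',270+215/5,105+303/5,.022,s);print(c)
go([c[0],c[1],.21],np.pi/2)
E
```

```text
c [0.6341 0.2547 0.022 ] len [0.0336 0.08   0.034  0.08  ] ang [ 1.577e+00  3.000e-03 -1.567e+00  3.140e+00]
(array([0.63354279, 0.25423499, 0.01491968]), [0.0008278657719136442, 0.0008278657719137306])
[0.63405183 0.25466252 0.022     ]
t 31.35 pos [0.6882 0.2604 0.3635] yaw 1.5697 F [ 0.2 -0.4  1. ] w 0.0941
 shift in cur tool axes cm [-0.58 -5.42 15.35]  in target axes [-0.57 -5.41 15.35]  rotvec [ 0.0002  0.0001 -0.0011]
```

Call:
send_rows(
  steps=[
    {"dx": -0.14,"dy": -2,"dz": 1,"wx": 0,"wy": 0,"wz": 0,"hand": -1},
    {"dx": -0.14,"dy": -2,"dz": 2,"wx": 0,"wy": 0,"wz": 0,"hand": -1},
    {"dx": -0.15,"dy": -2,"dz": 2,"wx": 0,"wy": 0,"wz": 0,"hand": -1},
    {"dx": -0.15,"dy": -2,"dz": 2.5,"wx": 0,"wy": 0,"wz": 0,"hand": -1},
    {"dx": 0,"dy": 0,"dz": 3,"wx": 0,"wy": 0,"wz": 0,"hand": -1},
    {"dx": 0,"dy": 0,"dz": 2.5,"wx": 0,"wy": 0,"wz": 0,"hand": -1},
    {"dx": 0,"dy": 0,"dz": 1,"wx": 0,"wy": 0,"wz": 0,"hand": -1},
    {"dx": 0,"dy": 0,"dz": 0,"wx": 0,"wy": 0,"wz": 0,"hand": -1},
    {"dx": 0,"dy": 0,"dz": 0,"wx": 0,"wy": 0,"wz": 0,"hand": -1},
    {"dx": 0,"dy": 0,"dz": 0,"wx": 0,"wy": 0,"wz": 0,"hand": -1},
  ],
)

```text
time_s: 32.6
eef_pos: [0.6088, 0.2557, 0.2246]
tool_rot: [2.22, 2.221, 0.003]
force: [-0.2, -0.8, -0.9]
width: 0.094
```

Run:
```python
from h import *
im,s=cap('wrist','w20');go([0.608,.2547,.2035],np.pi/2,s)
```

```text
t 32.6 pos [0.6088 0.2557 0.2246] yaw 1.571 F [-0.2 -0.8 -0.9] w 0.094
 shift in cur tool axes cm [-0.1  -0.09  2.11]  in target axes [-0.1  -0.08  2.11]  rotvec [ 0.0025 -0.0007  0.0002]
```

View pics/w20.png

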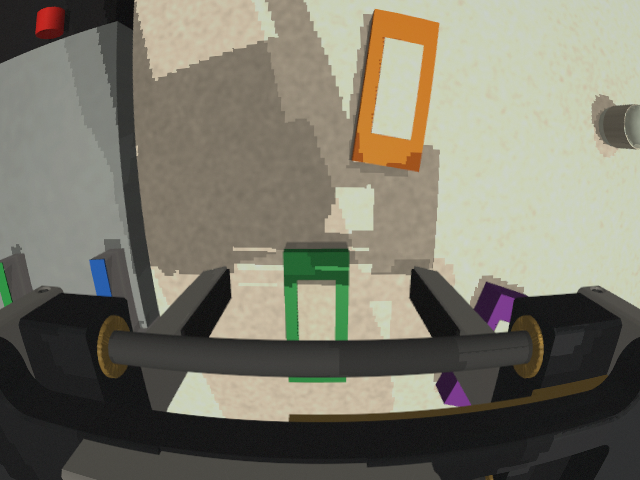

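Call:
send_rows(
  steps=[
    {"dx": -0.1,"dy": -0.1,"dz": 1.0,"wx": 0,"wy": 0,"wz": 0,"hand": -1},
    {"dx": 0,"dy": 0,"dz": 0.7,"wx": 0,"wy": 0,"wz": 0,"hand": -1},
    {"dx": 0,"dy": 0,"dz": 0.4,"wx": 0,"wy": 0,"wz": 0,"hand": -1},
    {"dx": 0,"dy": 0,"dz": 0,"wx": 0,"wy": 0,"wz": 0,"hand": -0.6},
    {"dx": 0,"dy": 0,"dz": 0,"wx": 0,"wy": 0,"wz": 0,"hand": -0.2},
    {"dx": 0,"dy": 0,"dz": 0,"wx": 0,"wy": 0,"wz": 0,"hand": 0.2},
    {"dx": 0,"dy": 0,"dz": 0,"wx": 0,"wy": 0,"wz": 0,"hand": 0.6},
    {"dx": 0,"dy": 0,"dz": 0,"wx": 0,"wy": 0,"wz": 0,"hand": 0.6},
    {"dx": 0,"dy": 0,"dz": 0,"wx": 0,"wy": 0,"wz": 0,"hand": 0.6},
    {"dx": 0,"dy": 0,"dz": 0,"wx": 0,"wy": 0,"wz": 0,"hand": 0.6},
  ],
  force=25,
)

```text
time_s: 33.9
eef_pos: [0.6072, 0.2545, 0.2022]
tool_rot: [-2.221, -2.222, 0.0]
force: [-0.3, -0.5, 0.2]
width: 0.0343
```

Run:
```python
from h import *
import h
h.BO=np.array([0.559,0.0145])
c=frombed(.050-.026-.008,.0155-.004);s=sensors.read_state();print(c)
plan([*c,.275],np.pi/2+.053,8,s)
go([0.608,.2547,.2035],np.pi/2,s)
```

```text
[0.57436832 0.02683146]
t 33.9 pos [0.6072 0.2545 0.2022] yaw 1.571 q [ 0.27  0.59  1.46 -0.    1.09 -1.31] F [-0.3 -0.5  0.2] w 0.0343 rot/row [-0.      0.     -0.0066]
0 [-2.85 -0.41 -0.91]
1 [-2.84 -0.43 -0.91]
2 [-2.84 -0.45 -0.91]
3 [-2.84 -0.47 -0.91]
4 [-2.83 -0.49 -0.91]
5 [-2.83 -0.5  -0.91]
6 [-2.83 -0.52 -0.91]
7 [-2.82 -0.54 -0.91]
t 33.9 pos [0.6072 0.2545 0.2022] yaw 1.571 F [-0.3 -0.5  0.2] w 0.0343
 shift in cur tool axes cm [ 0.02  0.08 -0.13]  in target axes [ 0.02  0.08 -0.13]  rotvec [-0.0001  0.0001  0.0002]
```

Call:
send_rows(
  steps=[
    {"dx": 0,"dy": 0,"dz": -1.5,"wx": 0,"wy": 0,"wz": 0,"hand": 0.6},
    {"dx": 0,"dy": 0,"dz": -3,"wx": 0,"wy": 0,"wz": -0.013,"hand": 0.6},
    {"dx": 0,"dy": 0,"dz": -3,"wx": 0,"wy": 0,"wz": -0.02,"hand": 0.6},
    {"dx": 0,"dy": 0,"dz": 0,"wx": 0,"wy": 0,"wz": -0.02,"hand": 0.6},
    {"dx": -2.0,"dy": -0.5,"dz": 0,"wx": 0,"wy": 0,"wz": 0,"hand": 0.6},
    {"dx": -3.2,"dy": -0.5,"dz": 0,"wx": 0,"wy": 0,"wz": 0,"hand": 0.6},
    {"dx": -3.2,"dy": -0.5,"dz": 0,"wx": 0,"wy": 0,"wz": 0,"hand": 0.6},
    {"dx": -3.2,"dy": -0.5,"dz": 0,"wx": 0,"wy": 0,"wz": 0,"hand": 0.6},
    {"dx": -3.2,"dy": -0.5,"dz": 0,"wx": 0,"wy": 0,"wz": 0,"hand": 0.6},
    {"dx": -3.2,"dy": -0.5,"dz": 0,"wx": 0,"wy": 0,"wz": 0,"hand": 0.6},
  ],
)

```text
time_s: 35.15
eef_pos: [0.5851, 0.071, 0.2749]
tool_rot: [-2.161, -2.277, 0.005]
force: [0.1, -0.0, -0.3]
width: 0.0339
```

```bash
sed -i 's/BO=np.array(\[0.559,0.014\])/BO=np.array([0.559,0.0145])/' h.py
python3 - <<'E'
from h import *
im,s=cap('wrist','w21');c=frombed(.016,.0115);go([*c,.275],np.pi/2+.053,s)
E
```

```text
t 35.15 pos [0.5851 0.071  0.2749] yaw 1.6231 F [ 0.1 -0.  -0.3] w 0.0339
 shift in cur tool axes cm [-4.35 -1.31 -0.01]  in target axes [-4.35 -1.31 -0.01]  rotvec [-0.0046  0.0002 -0.0007]
```

View pics/w21.png

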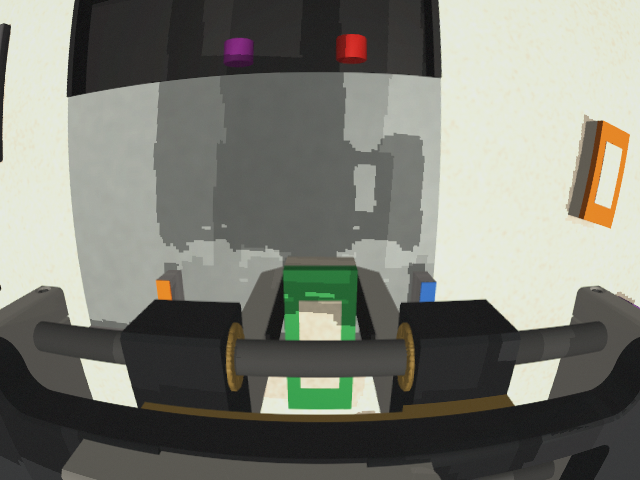

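Call:
send_rows(
  steps=[
    {"dx": -1.8,"dy": -0.6,"dz": 0,"wx": 0,"wy": 0,"wz": 0,"hand": 0.6},
    {"dx": -1.8,"dy": -0.6,"dz": 0,"wx": 0,"wy": 0,"wz": 0,"hand": 0.6},
    {"dx": 0,"dy": 0,"dz": 1,"wx": 0,"wy": 0,"wz": 0,"hand": 0.6},
    {"dx": 0,"dy": 0,"dz": 1,"wx": 0,"wy": 0,"wz": 0,"hand": 0.6},
    {"dx": 0,"dy": 0,"dz": 0,"wx": 0,"wy": 0,"wz": 0,"hand": 0.6},
    {"dx": 0,"dy": 0,"dz": 0,"wx": 0,"wy": 0,"wz": 0,"hand": 0.6},
    {"dx": 0,"dy": 0,"dz": 0,"wx": 0,"wy": 0,"wz": 0,"hand": 0.6},
    {"dx": 0,"dy": 0,"dz": 0,"wx": 0,"wy": 0,"wz": 0,"hand": 0.6},
    {"dx": 0,"dy": 0,"dz": 0,"wx": 0,"wy": 0,"wz": 0,"hand": 0.6},
    {"dx": 0,"dy": 0,"dz": 0,"wx": 0,"wy": 0,"wz": 0,"hand": 0.6},
  ],
)

```text
time_s: 36.45
eef_pos: [0.5768, 0.0366, 0.2573]
tool_rot: [2.161, 2.28, 0.0]
force: [-0.8, -0.8, -0.7]
width: 0.0338
```

Run:
```python
from h import *
im,s=cap('wrist','w22');c=frombed(.016,.0115);go([*c,.2235],np.pi/2+.053,s);print(tobed(s['eef_pos']))
```

```text
t 36.45 pos [0.5768 0.0366 0.2573] yaw 1.624 F [-0.8 -0.8 -0.7] w 0.0338
 shift in cur tool axes cm [-0.96 -0.29  3.38]  in target axes [-0.96 -0.29  3.38]  rotvec [0.0002 0.     0.0002]
[0.01891548 0.02108424]
```

View pics/w22.png

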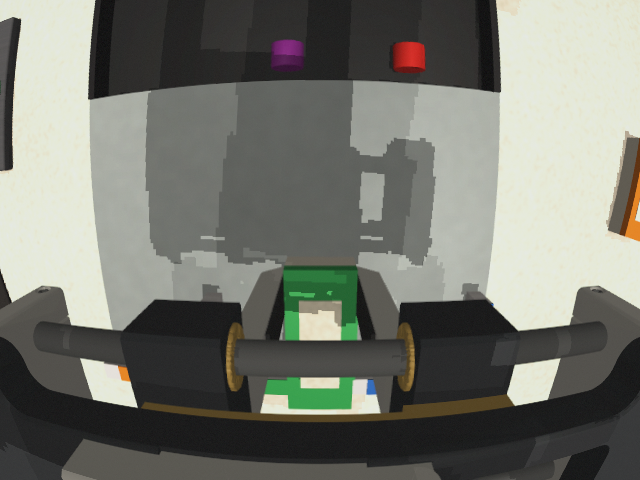

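Call:
send_rows(
  steps=[
    {"dx": -0.5,"dy": -0.3,"dz": 0,"wx": 0,"wy": 0,"wz": 0,"hand": 0.6},
    {"dx": -0.5,"dy": 0,"dz": 0,"wx": 0,"wy": 0,"wz": 0,"hand": 0.6},
    {"dx": 0,"dy": 0,"dz": 0,"wx": 0,"wy": 0,"wz": 0,"hand": 0.6},
    {"dx": 0,"dy": 0,"dz": 1,"wx": 0,"wy": 0,"wz": 0,"hand": 0.6},
    {"dx": 0,"dy": 0,"dz": 1.2,"wx": 0,"wy": 0,"wz": 0,"hand": 0.6},
    {"dx": 0,"dy": 0,"dz": 0.7,"wx": 0,"wy": 0,"wz": 0,"hand": 0.6},
    {"dx": 0,"dy": 0,"dz": 0.3,"wx": 0,"wy": 0,"wz": 0,"hand": 0.6},
    {"dx": 0,"dy": 0,"dz": 0,"wx": 0,"wy": 0,"wz": 0,"hand": 0.6},
    {"dx": 0,"dy": 0,"dz": 0,"wx": 0,"wy": 0,"wz": 0,"hand": 0.6},
    {"dx": 0,"dy": 0,"dz": 0,"wx": 0,"wy": 0,"wz": 0,"hand": 0.6},
  ],
)

```text
time_s: 37.75
eef_pos: [0.5745, 0.0264, 0.2256]
tool_rot: [2.161, 2.279, 0.001]
force: [1.0, -0.1, -0.4]
width: 0.0336
```

Run:
```python
from h import *
s=sensors.read_state();c=frombed(.016,.0115);go([*c,.2225],np.pi/2+.053,s);print(tobed(s['eef_pos']))
```

```text
t 37.75 pos [0.5745 0.0264 0.2256] yaw 1.624 F [ 1.  -0.1 -0.4] w 0.0336
 shift in cur tool axes cm [ 0.04 -0.01  0.31]  in target axes [ 0.04 -0.01  0.31]  rotvec [0.0009 0.0001 0.0002]
[0.01612479 0.01108464]
```

Call:
send_rows(
  steps=[
    {"dx": 0,"dy": 0,"dz": 0.15,"wx": 0,"wy": 0,"wz": 0,"hand": 0.6},
    {"dx": 0,"dy": 0,"dz": 0.13,"wx": 0,"wy": 0,"wz": 0,"hand": 0.6},
    {"dx": 0.15,"dy": 0,"dz": 0,"wx": 0,"wy": 0,"wz": 0,"hand": 0.6},
    {"dx": 0.15,"dy": 0,"dz": 0,"wx": 0,"wy": 0,"wz": 0,"hand": 0.6},
    {"dx": 0.1,"dy": 0.2,"dz": 0,"wx": 0,"wy": 0,"wz": 0,"hand": 0.6},
    {"dx": 0,"dy": 0.2,"dz": 0,"wx": 0,"wy": 0,"wz": 0,"hand": 0.6},
    {"dx": 0,"dy": 0.15,"dz": 0,"wx": 0,"wy": 0,"wz": 0,"hand": 0.6},
    {"dx": 0,"dy": 0.1,"dz": 0,"wx": 0,"wy": 0,"wz": 0,"hand": 0.6},
    {"dx": 0,"dy": 0,"dz": 0,"wx": 0,"wy": 0,"wz": 0,"hand": 0.6},
    {"dx": 0,"dy": 0,"dz": 0,"wx": 0,"wy": 0,"wz": 0,"hand": 0.6},
  ],
  force=12,
)

```text
time_s: 39.0
eef_pos: [0.5805, 0.0307, 0.2223]
tool_rot: [-2.162, -2.28, 0.0]
force: [0.2, -0.4, 0.2]
width: 0.0341
```

Run:
```python
from h import *
s=sensors.read_state();c=frombed(.023,.0155);go([*c,.2225],np.pi/2+.053,s);print(tobed(s['eef_pos']))
```

```text
t 39.0 pos [0.5805 0.0307 0.2223] yaw 1.6239 F [ 0.2 -0.4  0.2] w 0.0341
 shift in cur tool axes cm [ 0.04  0.06 -0.02]  in target axes [ 0.04  0.06 -0.02]  rotvec [-0.0002 -0.      0.0001]
[0.02235132 0.01508165]
```

Call:
send_rows(
  steps=[
    {"dx": 0.05,"dy": 0.05,"dz": 0,"wx": 0,"wy": 0,"wz": 0,"hand": 0.6},
    {"dx": 0.05,"dy": 0.05,"dz": 0,"wx": 0,"wy": 0,"wz": 0,"hand": 0.6},
    {"dx": 0.05,"dy": 0.05,"dz": 0,"wx": 0,"wy": 0,"wz": 0,"hand": 0.6},
    {"dx": 0,"dy": 0.05,"dz": 0,"wx": 0,"wy": 0,"wz": 0,"hand": 0.6},
    {"dx": 0,"dy": 0.05,"dz": 0,"wx": 0,"wy": 0,"wz": 0,"hand": 0.6},
    {"dx": 0,"dy": 0,"dz": 0,"wx": 0,"wy": 0,"wz": 0,"hand": 0.6},
    {"dx": 0,"dy": 0,"dz": 0,"wx": 0,"wy": 0,"wz": 0,"hand": 0.6},
    {"dx": 0,"dy": 0,"dz": 0,"wx": 0,"wy": 0,"wz": 0,"hand": 0.6},
    {"dx": 0,"dy": 0,"dz": 0,"wx": 0,"wy": 0,"wz": 0,"hand": 0.6},
    {"dx": 0,"dy": 0,"dz": 0,"wx": 0,"wy": 0,"wz": 0,"hand": 0.6},
  ],
  force=12,
)

```text
time_s: 40.25
eef_pos: [0.5822, 0.032, 0.2222]
tool_rot: [-2.16, -2.279, 0.004]
force: [-4.6, -4.3, 2.4]
width: 0.0341
```

Run:
```python
from h import *
s=sensors.read_state();c=frombed(.023,.0155);go([*c,.2225],np.pi/2+.053,s);print(tobed(s['eef_pos']),s['force'],s['moment'])
```

```text
t 40.25 pos [0.5822 0.032  0.2222] yaw 1.6241 F [-4.6 -4.3  2.4] w 0.0341
 shift in cur tool axes cm [-0.07 -0.11 -0.03]  in target axes [-0.07 -0.11 -0.03]  rotvec [-0.0031  0.0008  0.0003]
[0.0241021  0.01620229] [-4.55738362 -4.32025515  2.38389672] [-0.62876489  0.76253251 -0.03050828]
```

Call:
send_rows(
  steps=[
    {"dx": 0.05,"dy": 0.1,"dz": 0,"wx": 0,"wy": 0,"wz": 0,"hand": 0.6},
    {"dx": 0,"dy": 0,"dz": 0,"wx": 0,"wy": 0,"wz": 0,"hand": 0.6},
    {"dx": 0,"dy": 0,"dz": 0,"wx": 0,"wy": 0,"wz": 0,"hand": 0.1},
    {"dx": 0,"dy": 0,"dz": 0,"wx": 0,"wy": 0,"wz": 0,"hand": 0},
    {"dx": 0,"dy": 0,"dz": 0,"wx": 0,"wy": 0,"wz": 0,"hand": 0},
    {"dx": 0,"dy": 0,"dz": -1.5,"wx": 0,"wy": 0,"wz": 0,"hand": 0},
    {"dx": 0,"dy": 0,"dz": -3,"wx": 0,"wy": 0,"wz": 0,"hand": 0},
    {"dx": 0,"dy": 3,"dz": -3,"wx": 0,"wy": 0,"wz": 0,"hand": -1},
    {"dx": 0,"dy": 3.5,"dz": -3,"wx": 0,"wy": 0,"wz": 0,"hand": -1},
    {"dx": 0,"dy": 3.5,"dz": 0,"wx": 0,"wy": 0,"wz": 0,"hand": -1},
  ],
  force=12,
)

```text
time_s: 41.5
eef_pos: [0.6861, 0.0384, 0.3333]
tool_rot: [2.156, 2.275, 0.01]
force: [0.1, 1.4, 0.1]
width: 0.0734
```

Call:
send_rows(
  steps=[
    {"dx": 0,"dy": 3,"dz": 0,"wx": 0,"wy": 0,"wz": 0,"hand": -1},
    {"dx": 0,"dy": 0,"dz": 0,"wx": 0,"wy": 0,"wz": 0,"hand": -1},
    {"dx": 0,"dy": 0,"dz": 0,"wx": 0,"wy": 0,"wz": 0,"hand": -1},
    {"dx": 0,"dy": 0,"dz": 0,"wx": 0,"wy": 0,"wz": 0,"hand": -1},
    {"dx": 0,"dy": 0,"dz": 0,"wx": 0,"wy": 0,"wz": 0,"hand": -1},
    {"dx": 0,"dy": 0,"dz": 0,"wx": 0,"wy": 0,"wz": 0,"hand": -1},
    {"dx": 0,"dy": 0,"dz": 0,"wx": 0,"wy": 0,"wz": 0,"hand": -1},
    {"dx": 0,"dy": 0,"dz": 0,"wx": 0,"wy": 0,"wz": 0,"hand": -1},
    {"dx": 0,"dy": 0,"dz": 0,"wx": 0,"wy": 0,"wz": 0,"hand": -1},
    {"dx": 0,"dy": 0,"dz": 0,"wx": 0,"wy": 0,"wz": 0,"hand": -1},
  ],
)

```text
time_s: 42.75
eef_pos: [0.7138, 0.0399, 0.3273]
tool_rot: [-2.162, -2.28, 0.0]
force: [0.3, 0.1, 0.0]
width: 0.0938
```

Run:
```python
from h import *
im,s=cap('wrist','w23');print(s['eef_pos'])
_=cap('side','s23');_=cap('top','t23')
cv2.imwrite('pics/c23.png',cv2.resize(im[100:300,150:450],None,fx=2.6,fy=2.6,interpolation=cv2.INTER_CUBIC)[:,:,::-1])
```

```text
[0.71378642 0.03985698 0.32728554]
```

View pics/w23.png

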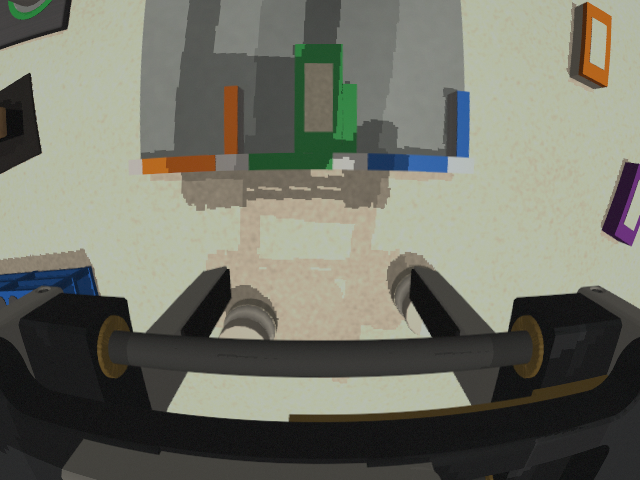

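View pics/c23.png

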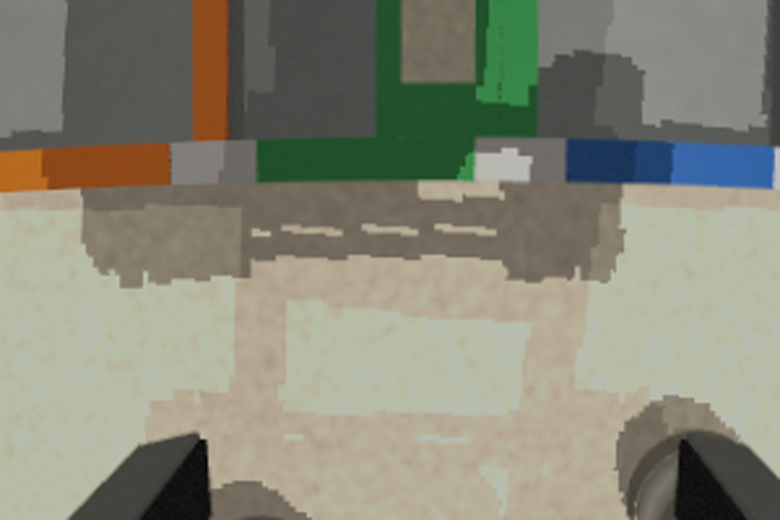

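View pics/s23.png

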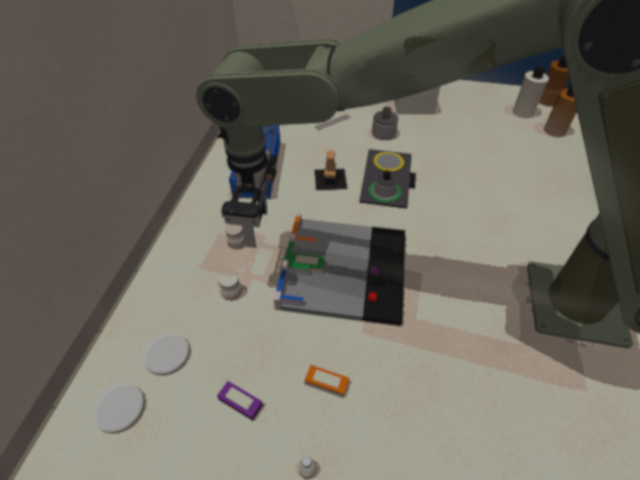

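Run:
```python
import cv2
im=cv2.imread('pics/w23.png')
cv2.imwrite('pics/c23b.png',cv2.resize(im[35:180,270:380],None,fx=5,fy=4,interpolation=cv2.INTER_CUBIC))
cv2.imwrite('pics/c23o.png',cv2.resize(im[0:100,540:640],None,fx=5,fy=5,interpolation=cv2.INTER_CUBIC))
```

```text
(no output)
```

View pics/c23b.png

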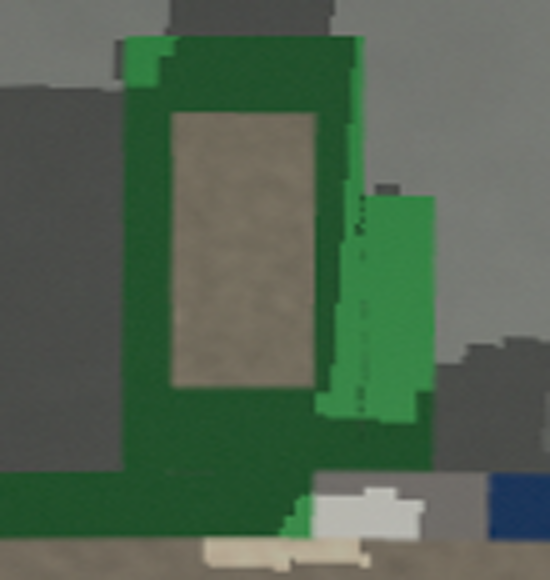

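View pics/c23o.png

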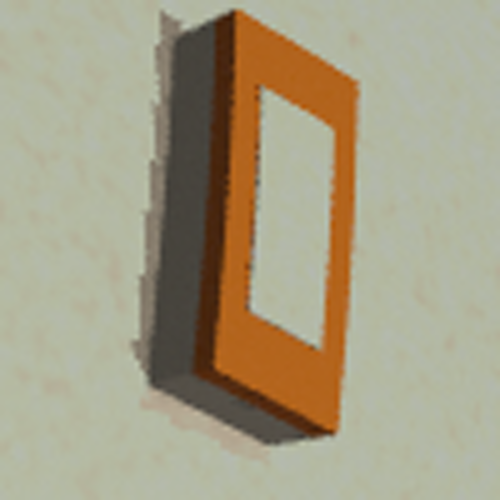

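Run:
```python
from h import *
s=sensors.read_state()
quad([(235,10),(357,80),(336,435),(216,365)],.022,s,5,540,0)
c=quad([(123,37),(364,37),(362,470),(123,470)],.042,s,5,270,35) if 0 else None
P=[onz('wrist',270+u/5,35+v/4,.042,s) for u,v in[(123,37),(364,37),(434,470),(123,470)]]
print([ (tobed(p)*1000).round(1) for p in P])
plan([.61,.33,.37],np.pi/2-.16,10)
```

```text
c [0.5103 0.2944 0.022 ] len [0.034  0.0804 0.0332 0.0784] ang [ 1.453 -0.144 -1.747  3.008]
[array([10.7, -0.9]), array([10.7, 33.4]), array([90. , 43.3]), array([90.2, -0.7])]
t 42.9 pos [0.7138 0.0399 0.3273] yaw 1.624 q [-0.07  0.56  1.23 -0.    1.36 -1.69] F [-0.2 -0.3 -0. ] w 0.094 rot/row [-0.      0.      0.0213]
0 [ 2.95 -0.88 -0.43]
1 [ 2.93 -0.94 -0.43]
2 [ 2.91 -1.01 -0.43]
3 [ 2.89 -1.07 -0.43]
4 [ 2.87 -1.13 -0.43]
5 [ 2.84 -1.19 -0.43]
6 [ 2.82 -1.25 -0.43]
7 [ 2.79 -1.31 -0.43]
8 [ 2.76 -1.37 -0.43]
9 [ 2.73 -1.43 -0.43]
```

Run:
```python
from h import *
plan([.59,.283,.32],np.pi/2-.145,9)
```

```text
t 42.9 pos [0.7138 0.0399 0.3273] yaw 1.624 q [-0.07  0.56  1.23 -0.    1.36 -1.69] F [-0.2 -0.3 -0. ] w 0.094 rot/row [-0.     0.     0.022]
0 [ 2.77 -1.23  0.08]
1 [ 2.74 -1.29  0.08]
2 [ 2.71 -1.35  0.08]
3 [ 2.68 -1.41  0.08]
4 [ 2.65 -1.47  0.08]
5 [ 2.62 -1.53  0.08]
6 [ 2.58 -1.58  0.08]
7 [ 2.55 -1.64  0.08]
8 [ 2.51 -1.7   0.08]
```

Call:
send_rows(
  steps=[
    {"dx": 2.77,"dy": -1.23,"dz": 0.08,"wx": 0,"wy": 0,"wz": 0.022,"hand": -1},
    {"dx": 2.74,"dy": -1.29,"dz": 0.08,"wx": 0,"wy": 0,"wz": 0.022,"hand": -1},
    {"dx": 2.71,"dy": -1.35,"dz": 0.08,"wx": 0,"wy": 0,"wz": 0.022,"hand": -1},
    {"dx": 2.68,"dy": -1.41,"dz": 0.08,"wx": 0,"wy": 0,"wz": 0.022,"hand": -1},
    {"dx": 2.65,"dy": -1.47,"dz": 0.08,"wx": 0,"wy": 0,"wz": 0.022,"hand": -1},
    {"dx": 2.62,"dy": -1.53,"dz": 0.08,"wx": 0,"wy": 0,"wz": 0.022,"hand": -1},
    {"dx": 2.58,"dy": -1.58,"dz": 0.08,"wx": 0,"wy": 0,"wz": 0.022,"hand": -1},
    {"dx": 2.55,"dy": -1.64,"dz": 0.08,"wx": 0,"wy": 0,"wz": 0.022,"hand": -1},
    {"dx": 2.51,"dy": -1.7,"dz": 0.08,"wx": 0,"wy": 0,"wz": 0.022,"hand": -1},
    {"dx": 0,"dy": 0,"dz": 0,"wx": 0,"wy": 0,"wz": 0,"hand": -1},
  ],
)

```text
time_s: 44.15
eef_pos: [0.5889, 0.2845, 0.3201]
tool_rot: [-2.373, -2.059, 0.0]
force: [0.1, 0.5, -0.2]
width: 0.0938
```

Call:
send_rows(
  steps=[
    {"dx": 0,"dy": 0,"dz": 0,"wx": 0,"wy": 0,"wz": 0,"hand": -1},
    {"dx": 0,"dy": 0,"dz": 0,"wx": 0,"wy": 0,"wz": 0,"hand": -1},
    {"dx": 0,"dy": 0,"dz": 0,"wx": 0,"wy": 0,"wz": 0,"hand": -1},
    {"dx": 0,"dy": 0,"dz": 0,"wx": 0,"wy": 0,"wz": 0,"hand": -1},
    {"dx": 0,"dy": 0,"dz": 0,"wx": 0,"wy": 0,"wz": 0,"hand": -1},
    {"dx": 0,"dy": 0,"dz": 0,"wx": 0,"wy": 0,"wz": 0,"hand": -1},
    {"dx": 0,"dy": 0,"dz": 0,"wx": 0,"wy": 0,"wz": 0,"hand": -1},
    {"dx": 0,"dy": 0,"dz": 0,"wx": 0,"wy": 0,"wz": 0,"hand": -1},
    {"dx": 0,"dy": 0,"dz": 0,"wx": 0,"wy": 0,"wz": 0,"hand": -1},
    {"dx": 0,"dy": 0,"dz": 0,"wx": 0,"wy": 0,"wz": 0,"hand": -1},
  ],
)

```text
time_s: 45.4
eef_pos: [0.5899, 0.2828, 0.3201]
tool_rot: [-2.376, -2.055, 0.0]
force: [-0.1, -0.3, -0.1]
width: 0.0942
```

Run:
```python
from h import *
im,s=cap('wrist','w24');print(s['eef_pos'])
```

```text
[0.58991993 0.28283589 0.32013924]
```

View pics/w24.png

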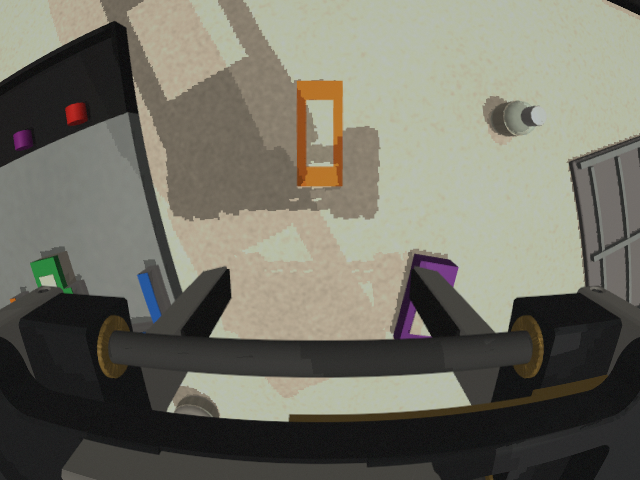

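Run:
```python
import cv2
im=cv2.imread('pics/w24.png')
cv2.imwrite('pics/c24.png',cv2.resize(im[70:200,280:360],None,fx=4.5,fy=4.5,interpolation=cv2.INTER_CUBIC))
```

```text
(no output)
```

View pics/c24.png

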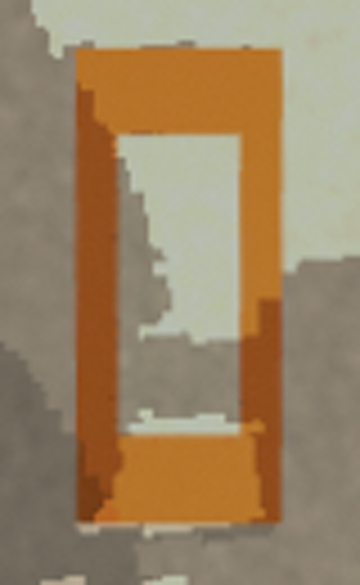

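Run:
```python
from h import *
s=sensors.read_state()
c=quad([(76,48),(283,48),(282,523),(76,523)],.022,s,4.5,280,70)
a=-0.144
g=c[:2]-0.027*np.array([np.cos(a),np.sin(a)]);print(g)
go([*g,.2022],np.pi/2+a)
```

```text
c [0.5105 0.2946 0.022 ] len [0.034  0.0797 0.0343 0.0797] ang [ 1.427 -0.143 -1.715  2.995]
[0.48378374 0.29842714]
t 45.45 pos [0.5899 0.2828 0.3202] yaw 1.426 F [ 0.3 -0.7  0.4] w 0.0942
 shift in cur tool axes cm [ 1.000e-02 -1.073e+01  1.180e+01]  in target axes [  0.02 -10.73  11.8 ]  rotvec [-0.     -0.     -0.0008]
```

Call:
send_rows(
  steps=[
    {"dx": 0,"dy": -2.2,"dz": 0,"wx": 0,"wy": 0,"wz": 0,"hand": -1},
    {"dx": 0,"dy": -3,"dz": 0.5,"wx": 0,"wy": 0,"wz": 0,"hand": -1},
    {"dx": 0,"dy": -3,"dz": 1,"wx": 0,"wy": 0,"wz": 0,"hand": -1},
    {"dx": 0,"dy": -2.5,"dz": 2,"wx": 0,"wy": 0,"wz": 0,"hand": -1},
    {"dx": 0,"dy": 0,"dz": 2.5,"wx": 0,"wy": 0,"wz": 0,"hand": -1},
    {"dx": 0,"dy": 0,"dz": 2.5,"wx": 0,"wy": 0,"wz": 0,"hand": -1},
    {"dx": 0,"dy": 0,"dz": 1.2,"wx": 0,"wy": 0,"wz": 0,"hand": -1},
    {"dx": 0,"dy": 0,"dz": 0,"wx": 0,"wy": 0,"wz": 0,"hand": -1},
    {"dx": 0,"dy": 0,"dz": 0,"wx": 0,"wy": 0,"wz": 0,"hand": -1},
    {"dx": 0,"dy": 0,"dz": 0,"wx": 0,"wy": 0,"wz": 0,"hand": -1},
  ],
)

```text
time_s: 46.7
eef_pos: [0.4847, 0.2985, 0.2243]
tool_rot: [2.376, 2.054, 0.003]
force: [0.4, -0.6, 0.4]
width: 0.0939
```

Run:
```python
from h import *
im,s=cap('wrist','w25');go([.4838,.2984,.2022],np.pi/2-.144,s)
```

```text
t 46.7 pos [0.4847 0.2985 0.2243] yaw 1.4259 F [ 0.4 -0.6  0.4] w 0.0939
 shift in cur tool axes cm [-0.02 -0.09  2.21]  in target axes [-0.02 -0.08  2.21]  rotvec [ 0.0019 -0.0012 -0.0009]
```

View pics/w25.png

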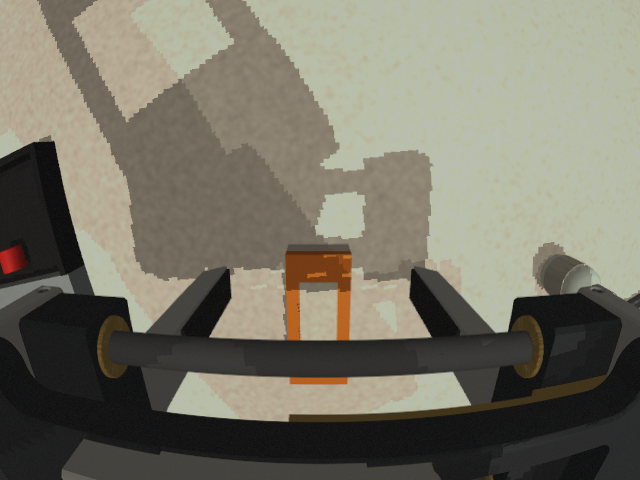

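Call:
send_rows(
  steps=[
    {"dx": 0,"dy": -0.1,"dz": 1.0,"wx": 0,"wy": 0,"wz": 0,"hand": -1},
    {"dx": 0,"dy": 0,"dz": 0.7,"wx": 0,"wy": 0,"wz": 0,"hand": -1},
    {"dx": 0,"dy": 0,"dz": 0.4,"wx": 0,"wy": 0,"wz": 0,"hand": -1},
    {"dx": 0,"dy": 0,"dz": 0,"wx": 0,"wy": 0,"wz": 0,"hand": -0.6},
    {"dx": 0,"dy": 0,"dz": 0,"wx": 0,"wy": 0,"wz": 0,"hand": -0.2},
    {"dx": 0,"dy": 0,"dz": 0,"wx": 0,"wy": 0,"wz": 0,"hand": 0.2},
    {"dx": 0,"dy": 0,"dz": 0,"wx": 0,"wy": 0,"wz": 0,"hand": 0.6},
    {"dx": 0,"dy": 0,"dz": 0,"wx": 0,"wy": 0,"wz": 0,"hand": 0.6},
    {"dx": 0,"dy": 0,"dz": 0,"wx": 0,"wy": 0,"wz": 0,"hand": 0.6},
    {"dx": 0,"dy": 0,"dz": 0,"wx": 0,"wy": 0,"wz": 0,"hand": 0.6},
  ],
  force=25,
)

```text
time_s: 48.0
eef_pos: [0.4831, 0.2984, 0.2022]
tool_rot: [2.376, 2.055, 0.0]
force: [-0.7, 0.8, 0.7]
width: 0.0336
```

Call:
send_rows(
  steps=[
    {"dx": 0,"dy": 0,"dz": -1.5,"wx": 0,"wy": 0,"wz": 0,"hand": 0.6},
    {"dx": 0,"dy": 0,"dz": -3,"wx": 0,"wy": 0,"wz": 0,"hand": 0.6},
    {"dx": 0,"dy": 0,"dz": -3,"wx": 0,"wy": 0,"wz": 0,"hand": 0.6},
    {"dx": 0,"dy": 0,"dz": -1,"wx": 0,"wy": 0,"wz": -0.04,"hand": 0.6},
    {"dx": 0,"dy": 0,"dz": 0,"wx": 0,"wy": 0,"wz": -0.08,"hand": 0.6},
    {"dx": 0,"dy": 0,"dz": 0,"wx": 0,"wy": 0,"wz": -0.078,"hand": 0.6},
    {"dx": 0,"dy": 0,"dz": 0,"wx": 0,"wy": 0,"wz": 0,"hand": 0.6},
    {"dx": 0,"dy": 0,"dz": 0,"wx": 0,"wy": 0,"wz": 0,"hand": 0.6},
    {"dx": 0,"dy": 0,"dz": 0,"wx": 0,"wy": 0,"wz": 0,"hand": 0.6},
    {"dx": 0,"dy": 0,"dz": 0,"wx": 0,"wy": 0,"wz": 0,"hand": 0.6},
  ],
)

```text
time_s: 49.25
eef_pos: [0.4831, 0.2984, 0.2871]
tool_rot: [-2.162, -2.279, 0.0]
force: [-0.3, 0.1, -1.3]
width: 0.0335
```

Run:
```python
from h import *
im,s=cap('wrist','w26');c=frombed(.016,-.0695-.006);go([*c,.285],np.pi/2+.053,s)
```

```text
t 49.25 pos [0.4831 0.2984 0.2871] yaw 1.6237 F [-0.3  0.1 -1.3] w 0.0335
 shift in cur tool axes cm [-36.3    7.68   0.21]  in target axes [-36.3    7.68   0.21]  rotvec [-0.0001  0.     -0.0001]
```

View pics/w26.png

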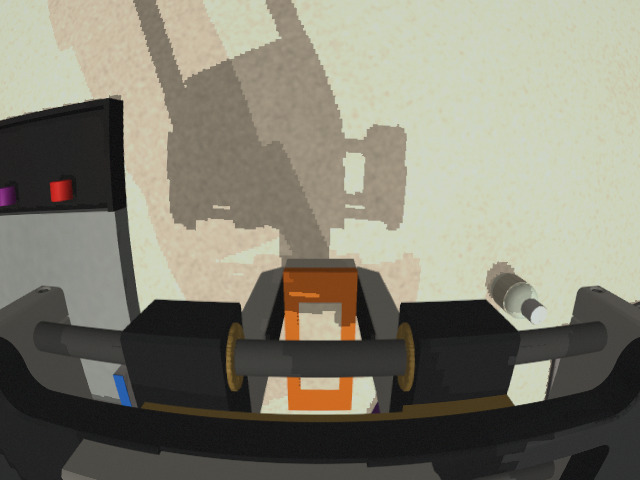

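Call:
send_rows(
  steps=[
    {"dx": -2.5,"dy": 0.7,"dz": 0,"wx": 0,"wy": 0,"wz": 0,"hand": 0.6},
    {"dx": -4,"dy": 0.8,"dz": 0,"wx": 0,"wy": 0,"wz": 0,"hand": 0.6},
    {"dx": -4,"dy": 0.8,"dz": 0,"wx": 0,"wy": 0,"wz": 0,"hand": 0.6},
    {"dx": -4,"dy": 0.8,"dz": 0,"wx": 0,"wy": 0,"wz": 0,"hand": 0.6},
    {"dx": -4,"dy": 0.8,"dz": 0,"wx": 0,"wy": 0,"wz": 0,"hand": 0.6},
    {"dx": -4,"dy": 0.8,"dz": 0,"wx": 0,"wy": 0,"wz": 0,"hand": 0.6},
    {"dx": -4,"dy": 0.8,"dz": 0,"wx": 0,"wy": 0,"wz": 0,"hand": 0.6},
    {"dx": -4,"dy": 0.8,"dz": 0,"wx": 0,"wy": 0,"wz": 0,"hand": 0.6},
    {"dx": -3.5,"dy": 0.8,"dz": 0,"wx": 0,"wy": 0,"wz": 0,"hand": 0.6},
    {"dx": -2.3,"dy": 0.5,"dz": 0,"wx": 0,"wy": 0,"wz": 0,"hand": 0.6},
  ],
)

```text
time_s: 50.55
eef_pos: [0.5786, -0.0616, 0.2872]
tool_rot: [2.163, 2.278, 0.0]
force: [0.6, -0.4, -0.2]
width: 0.0339
```

Call:
send_rows(
  steps=[
    {"dx": 0,"dy": 0,"dz": 0,"wx": 0,"wy": 0,"wz": 0,"hand": 0.6},
    {"dx": 0,"dy": 0,"dz": 1,"wx": 0,"wy": 0,"wz": 0,"hand": 0.6},
    {"dx": 0,"dy": 0,"dz": 1.5,"wx": 0,"wy": 0,"wz": 0,"hand": 0.6},
    {"dx": 0,"dy": 0,"dz": 0.5,"wx": 0,"wy": 0,"wz": 0,"hand": 0.6},
    {"dx": 0,"dy": 0,"dz": 0,"wx": 0,"wy": 0,"wz": 0,"hand": 0.6},
    {"dx": 0,"dy": 0,"dz": 0,"wx": 0,"wy": 0,"wz": 0,"hand": 0.6},
    {"dx": 0,"dy": 0,"dz": 0,"wx": 0,"wy": 0,"wz": 0,"hand": 0.6},
    {"dx": 0,"dy": 0,"dz": 0,"wx": 0,"wy": 0,"wz": 0,"hand": 0.6},
    {"dx": 0,"dy": 0,"dz": 0,"wx": 0,"wy": 0,"wz": 0,"hand": 0.6},
    {"dx": 0,"dy": 0,"dz": 0,"wx": 0,"wy": 0,"wz": 0,"hand": 0.6},
  ],
)

```text
time_s: 51.8
eef_pos: [0.5783, -0.0601, 0.2573]
tool_rot: [2.162, 2.28, 0.0]
force: [0.0, -0.8, -0.3]
width: 0.0338
```

Run:
```python
from h import *
im,s=cap('wrist','w27');c=frombed(.016,-.0695-.0045);go([*c,.2256],np.pi/2+.053,s);print(tobed(s['eef_pos']))
```

```text
t 51.8 pos [ 0.5783 -0.0601  0.2573] yaw 1.6239 F [ 0.  -0.8 -0.3] w 0.0338
 shift in cur tool axes cm [0.15 0.07 3.17]  in target axes [0.15 0.07 3.17]  rotvec [0.0002 0.     0.0001]
[ 0.01530517 -0.07549599]
```

View pics/w27.png

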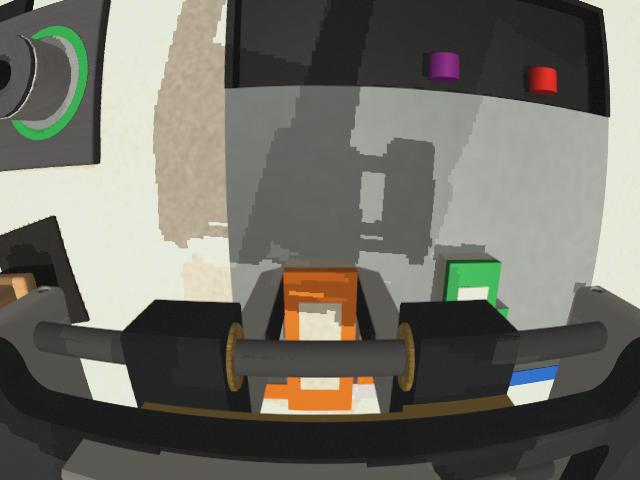

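Call:
send_rows(
  steps=[
    {"dx": 0.15,"dy": 0.07,"dz": 0.5,"wx": 0,"wy": 0,"wz": 0,"hand": 0.6},
    {"dx": 0,"dy": 0,"dz": 1,"wx": 0,"wy": 0,"wz": 0,"hand": 0.6},
    {"dx": 0,"dy": 0,"dz": 1,"wx": 0,"wy": 0,"wz": 0,"hand": 0.6},
    {"dx": 0,"dy": 0,"dz": 0.5,"wx": 0,"wy": 0,"wz": 0,"hand": 0.6},
    {"dx": 0,"dy": 0,"dz": 0.3,"wx": 0,"wy": 0,"wz": 0,"hand": 0.6},
    {"dx": 0,"dy": 0,"dz": 0.18,"wx": 0,"wy": 0,"wz": 0,"hand": 0.6},
    {"dx": 0,"dy": 0,"dz": 0,"wx": 0,"wy": 0,"wz": 0,"hand": 0.6},
    {"dx": 0,"dy": 0,"dz": 0,"wx": 0,"wy": 0,"wz": 0,"hand": 0.6},
    {"dx": 0,"dy": 0,"dz": 0,"wx": 0,"wy": 0,"wz": 0,"hand": 0.6},
    {"dx": 0,"dy": 0,"dz": 0,"wx": 0,"wy": 0,"wz": 0,"hand": 0.6},
  ],
  force=12,
)

```text
time_s: 53.1
eef_pos: [0.5789, -0.0585, 0.2224]
tool_rot: [2.161, 2.28, 0.0]
force: [-0.8, -0.6, -0.3]
width: 0.034
```

Call:
send_rows(
  steps=[
    {"dx": 0.15,"dy": 0,"dz": 0,"wx": 0,"wy": 0,"wz": 0,"hand": 0.6},
    {"dx": 0.15,"dy": 0.15,"dz": 0,"wx": 0,"wy": 0,"wz": 0,"hand": 0.6},
    {"dx": 0.1,"dy": 0.15,"dz": 0,"wx": 0,"wy": 0,"wz": 0,"hand": 0.6},
    {"dx": 0.05,"dy": 0.15,"dz": 0,"wx": 0,"wy": 0,"wz": 0,"hand": 0.6},
    {"dx": 0.05,"dy": 0.15,"dz": 0,"wx": 0,"wy": 0,"wz": 0,"hand": 0.6},
    {"dx": 0,"dy": 0.1,"dz": 0,"wx": 0,"wy": 0,"wz": 0,"hand": 0.6},
    {"dx": 0,"dy": 0.05,"dz": 0,"wx": 0,"wy": 0,"wz": 0,"hand": 0.6},
    {"dx": 0,"dy": 0.05,"dz": 0,"wx": 0,"wy": 0,"wz": 0,"hand": 0.6},
    {"dx": 0,"dy": 0,"dz": 0,"wx": 0,"wy": 0,"wz": 0,"hand": 0.6},
    {"dx": 0,"dy": 0,"dz": 0,"wx": 0,"wy": 0,"wz": 0,"hand": 0.6},
  ],
  force=12,
)

```text
time_s: 54.35
eef_pos: [0.5857, -0.0532, 0.2222]
tool_rot: [-2.16, -2.278, 0.004]
force: [-5.8, -1.9, 3.9]
width: 0.0339
```

Run:
```python
from h import *
s=sensors.read_state();c=frombed(.023,-.0695);go([*c,.2225],np.pi/2+.053,s);print(tobed(s['eef_pos']),s['force'],s['moment'])
```

```text
t 54.35 pos [ 0.5857 -0.0532  0.2222] yaw 1.624 F [-5.8 -1.9  3.9] w 0.0339
 shift in cur tool axes cm [-0.04 -0.01 -0.03]  in target axes [-0.04 -0.01 -0.03]  rotvec [-0.0034 -0.0001  0.0002]
[ 0.02307016 -0.06906369] [-5.81882549 -1.90832168  3.91820671] [-0.22087853  0.90985805 -0.03656196]
```

Call:
send_rows(
  steps=[
    {"dx": 0.05,"dy": 0.05,"dz": 0,"wx": 0,"wy": 0,"wz": 0,"hand": 0.6},
    {"dx": 0.05,"dy": 0,"dz": 0,"wx": 0,"wy": 0,"wz": 0,"hand": 0.6},
    {"dx": 0.05,"dy": 0,"dz": 0,"wx": 0,"wy": 0,"wz": 0,"hand": 0.6},
    {"dx": 0,"dy": 0,"dz": 0,"wx": 0,"wy": 0,"wz": 0,"hand": 0.6},
    {"dx": 0,"dy": 0,"dz": 0,"wx": 0,"wy": 0,"wz": 0,"hand": 0.6},
    {"dx": 0,"dy": 0,"dz": 0,"wx": 0,"wy": 0,"wz": 0,"hand": 0.6},
    {"dx": 0,"dy": 0,"dz": 0,"wx": 0,"wy": 0,"wz": 0,"hand": 0.6},
    {"dx": 0,"dy": 0,"dz": 0,"wx": 0,"wy": 0,"wz": 0,"hand": 0.6},
    {"dx": 0,"dy": 0,"dz": 0,"wx": 0,"wy": 0,"wz": 0,"hand": 0.6},
    {"dx": 0,"dy": 0,"dz": 0,"wx": 0,"wy": 0,"wz": 0,"hand": 0.6},
  ],
  force=12,
)

```text
time_s: 55.6
eef_pos: [0.5859, -0.0527, 0.2222]
tool_rot: [-2.16, -2.279, 0.007]
force: [-6.8, -4.9, 3.4]
width: 0.0339
```

Call:
send_rows(
  steps=[
    {"dx": 0,"dy": 0,"dz": 0,"wx": 0,"wy": 0,"wz": 0,"hand": 0.1},
    {"dx": 0,"dy": 0,"dz": 0,"wx": 0,"wy": 0,"wz": 0,"hand": 0},
    {"dx": 0,"dy": 0,"dz": 0,"wx": 0,"wy": 0,"wz": 0,"hand": 0},
    {"dx": 0,"dy": 0,"dz": 0,"wx": 0,"wy": 0,"wz": 0,"hand": 0},
    {"dx": 0,"dy": 0,"dz": -1.5,"wx": 0,"wy": 0,"wz": 0,"hand": 0},
    {"dx": 0,"dy": 0,"dz": -3,"wx": 0,"wy": 0,"wz": 0,"hand": 0},
    {"dx": 0,"dy": 3,"dz": -3,"wx": 0,"wy": 0,"wz": 0,"hand": -1},
    {"dx": 0,"dy": 3.5,"dz": -3,"wx": 0,"wy": 0,"wz": 0,"hand": -1},
    {"dx": 0,"dy": 3.5,"dz": 0,"wx": 0,"wy": 0,"wz": 0,"hand": -1},
    {"dx": 0,"dy": 3,"dz": 0,"wx": 0,"wy": 0,"wz": 0,"hand": -1},
  ],
)

```text
time_s: 56.85
eef_pos: [0.7183, -0.0445, 0.3298]
tool_rot: [2.16, 2.278, 0.003]
force: [-0.0, 0.4, -0.4]
width: 0.0833
```

Call:
send_rows(
  steps=[
    {"dx": 2,"dy": 0,"dz": 0,"wx": 0,"wy": 0,"wz": 0,"hand": -1},
    {"dx": 2,"dy": 0,"dz": 0,"wx": 0,"wy": 0,"wz": 0,"hand": -1},
    {"dx": 0,"dy": 0,"dz": 0,"wx": 0,"wy": 0,"wz": 0,"hand": -1},
    {"dx": 0,"dy": 0,"dz": 0,"wx": 0,"wy": 0,"wz": 0,"hand": -1},
    {"dx": 0,"dy": 0,"dz": 0,"wx": 0,"wy": 0,"wz": 0,"hand": -1},
    {"dx": 0,"dy": 0,"dz": 0,"wx": 0,"wy": 0,"wz": 0,"hand": -1},
    {"dx": 0,"dy": 0,"dz": 0,"wx": 0,"wy": 0,"wz": 0,"hand": -1},
    {"dx": 0,"dy": 0,"dz": 0,"wx": 0,"wy": 0,"wz": 0,"hand": -1},
    {"dx": 0,"dy": 0,"dz": 0,"wx": 0,"wy": 0,"wz": 0,"hand": -1},
    {"dx": 0,"dy": 0,"dz": 0,"wx": 0,"wy": 0,"wz": 0,"hand": -1},
  ],
)

```text
time_s: 58.1
eef_pos: [0.7147, -0.0047, 0.3273]
tool_rot: [-2.162, -2.28, 0.0]
force: [0.1, 0.2, -0.7]
width: 0.094
```

Run:
```python
from h import *
im,s=cap('wrist','w28');print(s['eef_pos'])
_=cap('side','s28');_=cap('top','t28')
cv2.imwrite('pics/c28.png',cv2.resize(im[20:190,190:390],None,fx=4,fy=3.5,interpolation=cv2.INTER_CUBIC)[:,:,::-1])
```

```text
[ 0.7147394  -0.00470868  0.32728498]
```

View pics/w28.png

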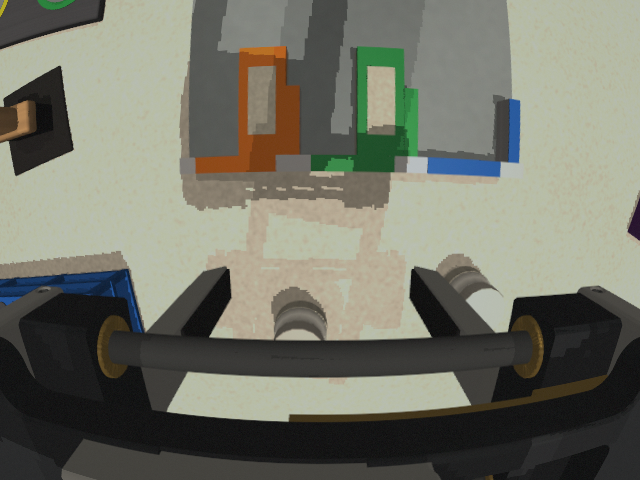

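View pics/c28.png

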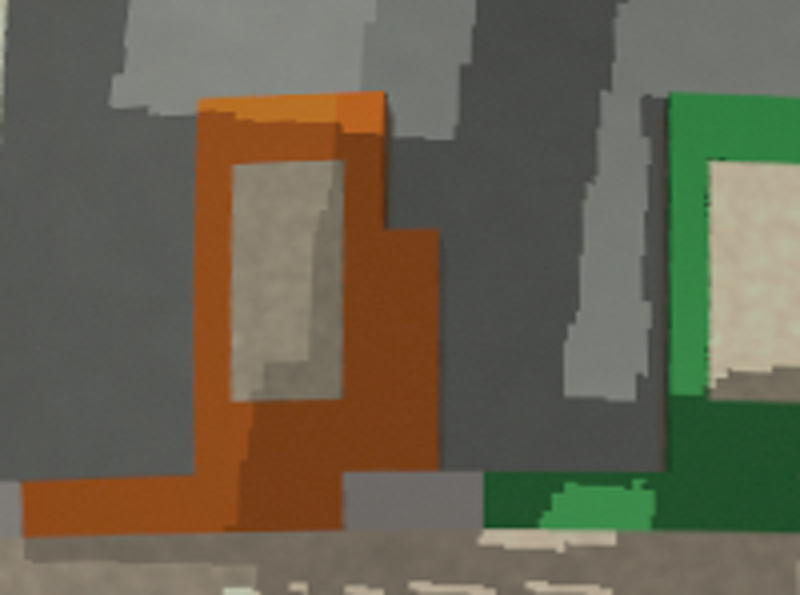

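View pics/s28.png

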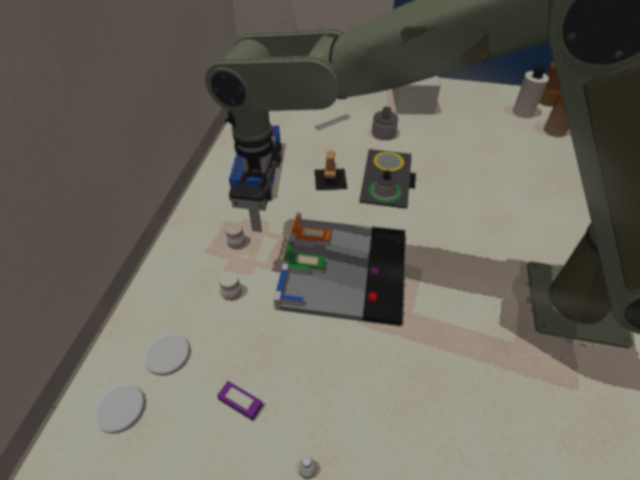

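Run:
```python
from h import *
s=sensors.read_state()
for u,v in[(198,100),(386,92),(668,93),(195,474),(664,471)]: print((tobed(onz('wrist',190+u/4,20+v/3.5,.042,s))*1000).round(1))
m=cv2.imread('pics/w28.png')
for u,v in((384,233),):pass
plan([.60,-.34,.40],.02,12)
```

```text
[ 10.7 -85.4]
[ 10.7 -51.2]
[10.8 -1. ]
[ 90.1 -85.6]
[90.1 -1.8]
t 58.25 pos [ 0.7147 -0.0047  0.3273] yaw 1.624 q [-0.13  0.56  1.23  0.    1.36 -1.75] F [-0.4  0.2 -0. ] w 0.0939 rot/row [-0.     -0.     -0.1281]
0 [-2.74 -1.1  -0.61]
1 [-2.58 -1.44 -0.61]
2 [-2.37 -1.76 -0.61]
3 [-2.13 -2.05 -0.61]
4 [-1.85 -2.3  -0.61]
5 [-1.54 -2.52 -0.61]
6 [-1.2  -2.7  -0.61]
7 [-0.85 -2.83 -0.61]
8 [-0.48 -2.91 -0.61]
9 [-0.1  -2.95 -0.61]
10 [ 0.28 -2.94 -0.61]
11 [ 0.65 -2.88 -0.61]
```

Call:
send_rows(
  steps=[
    {"dx": -2.85,"dy": -1.88,"dz": -0.6,"wx": 0,"wy": 0,"wz": 0,"hand": -1},
    {"dx": -2.85,"dy": -1.88,"dz": -0.6,"wx": 0,"wy": 0,"wz": 0,"hand": -1},
    {"dx": -2.85,"dy": -1.88,"dz": -0.6,"wx": 0,"wy": 0,"wz": 0,"hand": -1},
    {"dx": -2.85,"dy": -1.88,"dz": -0.6,"wx": 0,"wy": 0,"wz": 0,"hand": -1},
    {"dx": -2.85,"dy": -1.88,"dz": -0.6,"wx": 0,"wy": 0,"wz": 0,"hand": -1},
    {"dx": -2.85,"dy": -1.88,"dz": -0.6,"wx": 0,"wy": 0,"wz": 0,"hand": -1},
    {"dx": -2.85,"dy": -1.88,"dz": -0.6,"wx": 0,"wy": 0,"wz": 0,"hand": -1},
    {"dx": -2.85,"dy": -1.88,"dz": -0.6,"wx": 0,"wy": 0,"wz": 0,"hand": -1},
    {"dx": -2.85,"dy": -1.88,"dz": -0.6,"wx": 0,"wy": 0,"wz": 0,"hand": -1},
    {"dx": 0,"dy": 0,"dz": 0,"wx": 0,"wy": 0,"wz": 0,"hand": -1},
  ],
)

```text
time_s: 59.5
eef_pos: [0.5586, -0.2718, 0.3822]
tool_rot: [2.164, 2.275, -0.0]
force: [-0.1, 0.8, 0.1]
width: 0.0937
```

Call:
send_rows(
  steps=[
    {"dx": 0,"dy": 0,"dz": 0,"wx": 0,"wy": 0,"wz": 0,"hand": -1},
    {"dx": 0,"dy": 0,"dz": 0,"wx": 0,"wy": 0,"wz": 0,"hand": -1},
    {"dx": 0,"dy": 0,"dz": 0,"wx": 0,"wy": 0,"wz": 0,"hand": -1},
    {"dx": 0,"dy": 0,"dz": 0,"wx": 0,"wy": 0,"wz": 0,"hand": -1},
    {"dx": 0,"dy": 0,"dz": 0,"wx": 0,"wy": 0,"wz": 0,"hand": -1},
    {"dx": 0,"dy": 0,"dz": 0,"wx": 0,"wy": 0,"wz": 0,"hand": -1},
    {"dx": 0,"dy": 0,"dz": 0,"wx": 0,"wy": 0,"wz": 0,"hand": -1},
    {"dx": 0,"dy": 0,"dz": 0,"wx": 0,"wy": 0,"wz": 0,"hand": -1},
    {"dx": 0,"dy": 0,"dz": 0,"wx": 0,"wy": 0,"wz": 0,"hand": -1},
    {"dx": 0,"dy": 0,"dz": 0,"wx": 0,"wy": 0,"wz": 0,"hand": -1},
  ],
)

```text
time_s: 60.75
eef_pos: [0.5594, -0.2699, 0.3814]
tool_rot: [2.162, 2.28, 0.0]
force: [0.3, 1.0, -0.1]
width: 0.0939
```

Run:
```python
from h import *
im,s=cap('wrist','w29');print(s['eef_pos'])
cap('side','s29')
hsv=cv2.cvtColor(im,cv2.COLOR_RGB2HSV);g=cv2.inRange(hsv,(50,90,60),(75,255,255))
n,l,st,c=cv2.connectedComponentsWithStats(g);print(st[st[:,4]>100],c[st[:,4]>100])
```

```text
[ 0.55937453 -0.26987108  0.3813701 ]
[[     0      0    640    480 304403]
 [   277     69     95     93   2233]
 [   575    251     30     42    561]] [[318.96389326 240.36239787]
 [324.21316614 114.98119122]
 [590.26916221 267.01247772]]
```

View pics/w29.png

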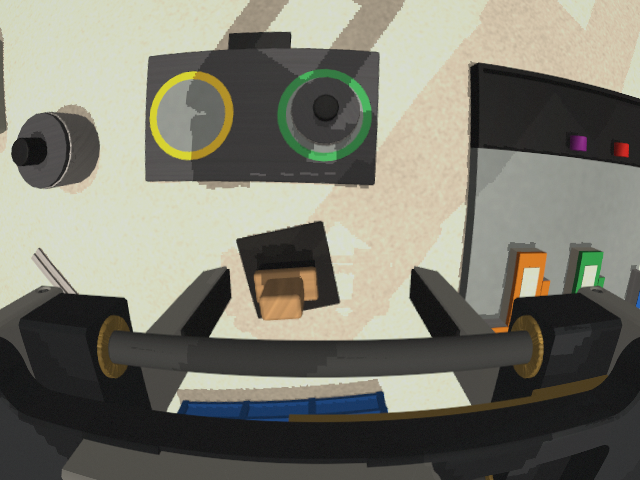

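View pics/s29.png

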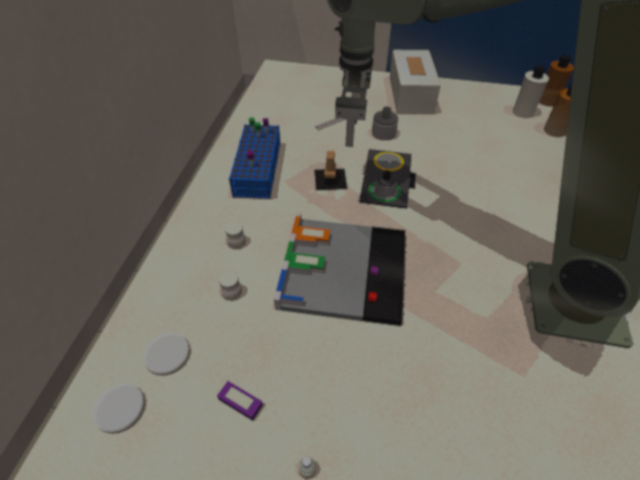

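Run:
```python
from h import *
s=sensors.read_state();im=cv2.imread('pics/w29.png');hsv=cv2.cvtColor(im,cv2.COLOR_BGR2HSV)
g=cv2.inRange(hsv,(50,90,60),(75,255,255));g[:,400:]=0
P=np.array([onz('wrist',u,v,.012,s)[:2] for u,v in np.argwhere(g)[:,::-1]]);print('ring',cv2.minEnclosingCircle(P.astype(np.float32)*1000))
print('knob',onz('wrist',326,108,.079,s))
print('pad c');quad([(236,239),(321,222),(339,302),(259,319)],.004,s)
print('head',np.array([onz('wrist',u,v,.044,s) for u,v in((254,271),(315,265),(318,298))]).round(4))
```

```text
ring ((457.7045593261719, -271.1911926269531), 44.120269775390625)
knob [ 0.45975618 -0.27055978  0.079     ]
pad c
c [ 0.6148 -0.2989  0.004 ] len [0.0871 0.0866 0.0874 0.09  ] ang [ 1.822  0.273 -1.28  -2.873]
head [[ 0.602  -0.3273  0.044 ]
 [ 0.5931 -0.2723  0.044 ]
 [ 0.6248 -0.268   0.044 ]]
```

```bash
python3 -c "
from bench import finish_job
print(finish_job())"
```

```text
the job is handed in; nothing more can be done
None
```

The job is handed in, finished at about 61 s of the 210 s allowed. No verdict came back, so what follows rests on my own camera and force checks.

**What was done:**
- **Caps:** I swept the red and purple caps into the trough with the brush. No yellow cap was present.
- **Brush:** I stood it back upright on its pad.
- **Pot:** I slid the smaller pot from the yellow ring to the green ring, holding it low on its body.
- **Mailers:** I pressed the green and orange mailers home against fence and stop. The blue mailer was absent, and I left the purple look-alike alone.

**Last checks:**
- **Caps:** Both lie in the trough in the final wrist and side pictures.
- **Brush:** It stands upright, about 2 mm from the pad's centre.
- **Mailers:** Both show no gap at the fence or the stop. The arm felt 5–7 N of contact from the fence and 4–5 N from the stop. Their measured corners are within about 1.3 mm of the seat positions, and orange reads about 1 mm to the stop side, which I take as camera error.
- **Pot:** It is upright, about 2 mm from the ring's centre.
- **Vial and jars:** They appear unmoved by eye; I did not measure them.
- **Gripper:** It is open and clear of everything.

No final check failed. Pictures taken while the arm was still settling read up to 6 mm off, so I re-measured from settled pictures.

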